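# Seat the stopcock plug of the sampling valve

### The job

Take the blue stopcock plug out of its wooden stand and put it into the tapered seat of the grey sampling valve with its bar handle in line with the white marks. Then, pressing it down steadily, turn the bar to the red marks so that the plug wedges home and stays by itself when you let go, its flange less than 5 mm above the rim of the valve. Never push on it with more than about 20 N, and leave the other things on the worktop where they are.

Things in the scene. Friction and masses are not known exactly. Their poses are not given: they have to be found in the camera images.
- plug_bar (a point): Loose stopcock plug, 0.15 kg, upright from start to end. This point is the centre of its blue bar handle: 54 mm long (plug's x axis), 12 mm thick (y), 24 mm high (z, up), the same either way round. Below the bar a neck 18 mm across, then the round blue flange (top face 31 mm below this point), then the cone.
- plug_flange (a point): Centre of the underside of the plug's flange (42 mm across, 5 mm thick), 36 mm below the bar's centre. Under it hangs a glass cone 36 mm long, narrowing from 33 to 12 mm across (16 degrees each side), foot 72 mm below the bar's centre. At the start the flange rests on the stand's top, the cone in the stand's hole.
- stand: Fixed wooden block 76 x 76 x 40 mm with an upright round hole 35 mm wide and 37 mm deep in the middle of its top, in which the plug is kept; origin at the centre of its underside on the worktop.
- valve: Fixed base of the sampling valve: a dark steel plate 66 x 116 x 10 mm (long along y), screwed to the worktop; origin at the centre of its underside; z up. On it, centred, stands the grey barrel, 64 mm across, with a hose nipple on either side (y = +-31 to 64 mm, 28 mm up). The tapered seat in the barrel is formed by four white spring-backed liner segments.
- valve_rim (a point): Centre of the barrel's flat top rim, 52 mm above the worktop at rest, over the mouth (35 mm wide) of the tapered seat; z up. The cone first touches the liner when the flange's underside is 8.9 mm above the rim (bar's centre 44.9 mm above this point). It is home when the flange's underside is less than 5 mm above the rim (bar's centre less than 41 mm above this point).
- barrel (a joint): How far the barrel (with rim, marks and seat) is pressed down into the rubber cushion under it, in m; 0 at rest, upright travel only, 20 N of push for each mm (5 N = 0.00025, 25 N = 0.00125).
- seat (a point): Point on the seat's axis 20 mm below the rim. Behaviour of the seat from first touch on: pushed straight in, the plug meets about 10 N per mm; while it turns it sinks in at about 4 N per mm and takes about 0.15 N m per mm of depth. Pressed and turned it wedges and holds by friction alone; turned without pressing it rises again.
- white_mark: Two white marks painted on the valve's rim, opposite each other, in line with the hose nipples (open). Origin at the centre of the rim; its x axis runs through both marks. The bar handle lies over them when the plug is put in.
- red_mark: Two red marks painted on the valve's rim, opposite each other (closed), 60 degrees clockwise from the white ones as seen from above. Origin at the centre of the rim; its x axis runs through both marks. The bar handle must end over them.
- beaker: Bystander: empty glass beaker, 54 mm across, 70 mm high, loose; origin under its centre.
- vial_red: Bystander: glass vial with red cap, 27 mm across, 66 mm high, loose; origin under its centre.
- screwdriver: Bystander: red screwdriver 175 mm long, lying loose; origin under its centre.

How it is judged:
By the outcome, as a careful person would: the job done as asked, in the order asked, and still so for the second after the job is handed in, with the robot touching nothing.
It also fails if it takes over 48 s, if anything falls off the work surface, if the arm or the gripper's body presses on something with over 40 N, if the wrist force passes 120 N, or if a joint passes its speed limit or range.

### The arm

A 6-joint arm with a two-finger parallel gripper is mounted at the origin on a cart in front of the work surface, level with it; the furniture and walls round the work are solid. World frame = base frame: x ahead of the robot, y to its left, z up, the work surface at z = 0. Lengths are in m, angles in rad, forces in N, time in s.
With the tool pointing down it reaches from about 0.35 to 0.85 m from the base axis. Payload 8.1 kg.
Tool frame: the origin (TCP) lies midway between the tips of the shut fingers; the grasp point (between the pads) lies 19 mm behind it (robot.tcp_to_grasp is the distance from the TCP to the grasp point, in m); z points along the fingers, y is the direction in which the jaws open and shut (so a half turn about z gives the same grasp; the last joint's range is limited). The gripper opens to 93 mm and grips with 3 to 60 N. Pads are 15 mm wide; open, the fingers measure 128 mm over their backs; the gripper's body (75 mm by 188 mm) begins 65 mm behind the grasp point.
Start: joints at [1.153, 0.13, 1.488, -0, 1.523, -0.085], TCP at [0.196, 0.567, 0.219] pointing down, gripper open.
Joint ranges: [-2.96, 2.96], [-0.89, 2.26], [0.02, 2.5], [-1.34, 4.48], [0, 2.73], [-2.66, 2.66]. Speed limits (rad/s): [2.39, 2.39, 2.79, 3.14, 3.14, 3.14].

### API

Orientations are given as a rotation vector (axis times angle).
In Python, from plant import robot gives the robot as it stands.
- The arm moves only by the tool send_rows, never from a script. Its argument "series" is a list of rows, each an object of numbers: "wx", "wy", "wz": the turn, a rotation vector about the world's x, y, z in rad; "dx", "dy", "dz": the shift along the world's x, y, z in cm; "fingers": the closure in counts, from 0 (fully open) to 255 (shut). In form: [{"wx": .., "wy": .., "wz": .., "dx": .., "dy": .., "dz": .., "fingers": ..}, ...]. A call has 1 to 20 rows; each row shifts and turns the pose as measured when the row begins; what a row does not reach is not made up. A row lasts 1/12 s, in which the tool goes at most 41.7 mm and 7.16 degrees, less where a joint would pass 70% of its speed; a pose out of reach is approached as far as the arm can. A call is refused whole if a number of a shift passes 4.17 or a number of a turn 0.125, either way. A call with a gripper value outside its range is refused whole. The fingers move at their own pace and stop on an object; "newtons" is the grip in N (left out, the last holds). Time passes only in rows, so rows that do not move let the fingers close. It gives the time, the measured TCP pose, the force and the opening at its end, in the units of the state.
- robot.read_state(): the state, without advancing time (a new reading comes with each control period).
- robot.read_camera(name): name is "scene" or "top"; returns the picture (480x640x3 uint8, red, green, blue); there is no depth.
- robot.camera_info(name): a dict with "intrinsics" (3x3 intrinsics, pixels), "extrinsics" (4x4, takes a point from world to camera coordinates). Camera axes: x right, y up, looking along -z (the intrinsics and any distortion apply to the point x, -y, -z); pixel columns grow to the right and rows downward; lengths in m; the calibration is good to about 2 mm. A picture is of the moment at which its call begins. camera_info takes no time and is no camera call.
- robot.close_job(): hands the job in, once; it reports no verdict.
The state is a dict: "t": time; "q": joint angles; "dq": joint speeds; "joint_torque": joint torques, N m; "tool_pos": TCP position; "orientation": TCP orientation; "force": force on the tool from outside, world axes, zero at the start; "wrist_torque": the same for the moment, N m; "opening": finger opening in m.
Only numpy, scipy, OpenCV 4.12 (cv2) and the standard library are available. Lean on these libraries where they do the work, as an engineer would, in place of code of your own. Each camera call takes 0.05 s, during which the arm holds its last target.

## Working session

There is one attempt and no reset: what is moved stays moved. The work goes in short steps, Python scripts to look and compute and a tool call to move; the robot and the scene stay as the last step left them, time stands still between calls to the robot, and variables do not carry over. Pictures are saved under pics/ and viewed, and the job is handed in when it is done.

Besides the shell and the picture viewer there is one more tool, called after "Request:" as name(argument=value, ...) on one line, values as JSON. send_rows: Moves the arm, as the interface text tells. Its arguments: {"type":"object","properties":{"series":{"type":"array","items":{"type":"object","properties":{"wx":{"type":"number"},"wy":{"type":"number"},"wz":{"type":"number"},"dx":{"type":"number"},"dy":{"type":"number"},"dz":{"type":"number"},"fingers":{"type":"number"}}}},"newtons":{"type":"number"}},"required":["series"]}

```bash
mkdir -p pics; ls
python3 - <<'E'
from plant import robot
import cv2
s=robot.read_state()
for k,v in s.items(): print(k,v)
for n in("scene","top"):
    cv2.imwrite(f"pics/{n}0.png",robot.read_camera(n)[:,:,::-1]); print(robot.camera_info(n))
E
```

```text
pics
t 0.0
q [ 1.15259250e+00  1.31167522e-01  1.48926630e+00  2.43305193e-05
  1.52297540e+00 -8.53719969e-02]
dq [-0.00039141  0.00176438 -0.0013427  -0.00093049 -0.00247522 -0.00105526]
joint_torque [ 1.22744590e-03 -5.59825945e+01 -4.91784060e+01  7.70315691e-02
  3.48472770e-02 -1.80447287e-04]
tool_pos [0.19575966 0.56657736 0.21759076]
orientation [-5.20323980e-01 -3.09771989e+00  2.75356256e-03]
force [-0.44690495  0.3104917   0.70745067]
wrist_torque [-0.01474068 -0.04047161 -0.01095087]
opening 0.09280043609871856
{'intrinsics': array([[562.94478131,   0.        , 311.09047222],
       [  0.        , 562.94478131, 243.46261512],
       [  0.        ,   0.        ,   1.        ]]), 'extrinsics': array([[ 0.46938704, -0.88286152,  0.01521014, -0.38276781],
       [ 0.67274105,  0.36872432,  0.64145293, -0.35553574],
       [-0.57192245, -0.29085721,  0.7670116 , -0.95939343],
       [ 0.        ,  0.        ,  0.        ,  1.        ]])}
{'intrinsics': array([[619.84291896,   0.        , 311.77486325],
       [  0.        , 619.84291896, 231.43417602],
       [  0.        ,   0.        ,   1.        ]]), 'extrinsics': array([[ 0.41152105, -0.91129522,  0.01383635, -0.34787314],
       [ 0.74336547,  0.34439384,  0.57341143, -0.40402374],
       [-0.52731225, -0.22568541,  0.81915071, -1.14916198],
       [ 0.        ,  0.        ,  0.        ,  1.        ]])}
```

View pics/scene0.png

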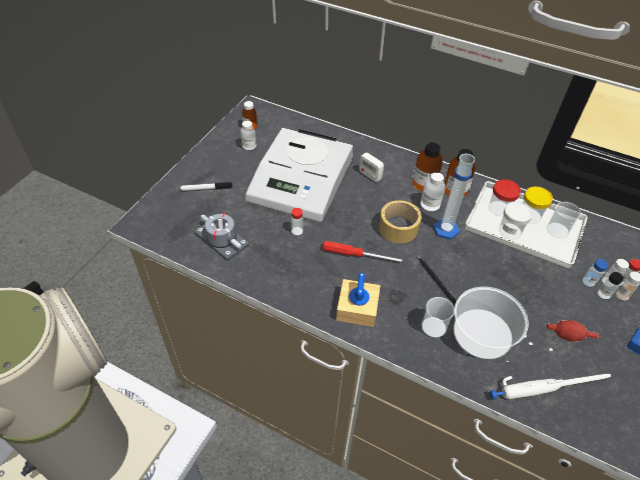

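View pics/top0.png

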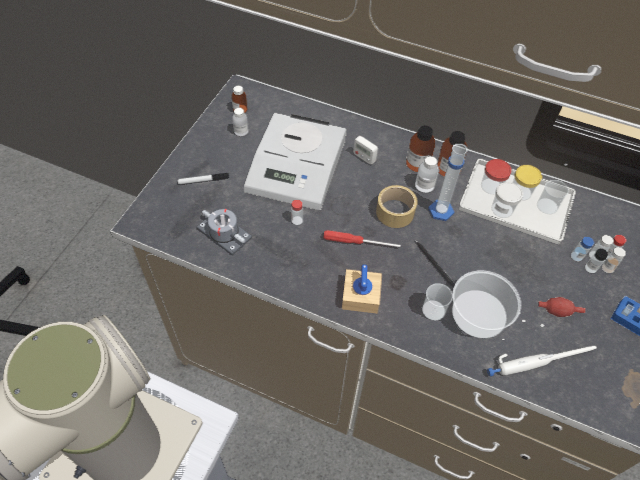

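```bash
cat > h.py <<'E'
import numpy as np, cv2
from plant import robot
def cam(n):
    c=robot.camera_info(n); return c['intrinsics'],c['extrinsics']
def proj(n,P):
    K,E=cam(n); P=np.atleast_2d(P); c=P@E[:3,:3].T+E[:3,3]; c=c*[1,-1,-1]; u=c@K.T; return u[:,:2]/u[:,2:]
def ray(n,uv):
    K,E=cam(n); d=np.linalg.inv(K)@[uv[0],uv[1],1]; d=d*[1,-1,-1]; R=E[:3,:3]; return -R.T@E[:3,3], R.T@d
def onz(n,uv,z):
    o,d=ray(n,uv); return o+d*(z-o[2])/d[2]
def tri(a,b):
    oa,da=ray("scene",a); ob,db=ray("top",b)
    A=np.stack([da,-db],1); s=np.linalg.lstsq(A,ob-oa,rcond=None)[0]
    p=oa+s[0]*da; q=ob+s[1]*db; return (p+q)/2, np.linalg.norm(p-q)
def crop(n,img,x,y,w,h,k,name):
    cv2.imwrite("pics/"+name,cv2.resize(img[y:y+h,x:x+w],None,fx=k,fy=k,interpolation=cv2.INTER_CUBIC))
E
python3 - <<'E'
from h import *
for n in("scene","top"):
    im=cv2.imread(f"pics/{n}0.png")
    K,E=cam(n); print(n,-E[:3,:3].T@E[:3,3], proj(n,[[.196,.567,.219],[0,0,0]]))
    x,y=(185,200) if n=="scene" else (185,195)
    x2,y2=(325,260) 
    a=cv2.resize(im[y:y+66,x:x+80],None,fx=5,fy=5,interpolation=cv2.INTER_CUBIC)
    b=cv2.resize(im[y2:y2+66,x2:x2+80],None,fx=5,fy=5,interpolation=cv2.INTER_CUBIC)
    cv2.imwrite(f"pics/{n}_c.png",np.hstack([a,b]))
E
```

```text
scene [-0.12984891 -0.48588279  0.96974728] [[-104.1085696   177.14495285]
 [  86.49320726  452.08087407]]
top [-0.16247277 -0.43722094  1.17782197] [[-91.2180541  199.1673061 ]
 [124.13664748 449.35928794]]
```

View pics/scene_c.png

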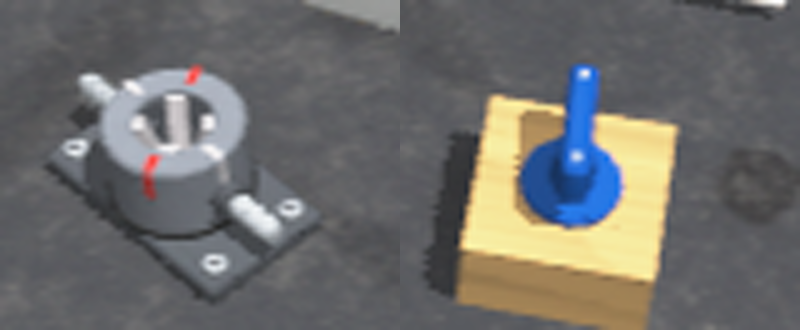

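View pics/top_c.png

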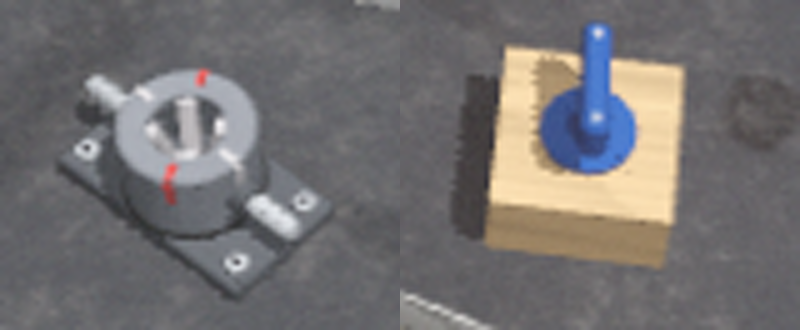

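```bash
cat > m.py <<'E'
from h import *
from scipy.optimize import least_squares
k=4
def up(n,f,x,y,w,h):
    im=cv2.imread(f); return cv2.resize(im[y:y+h,x:x+w],None,fx=k,fy=k,interpolation=cv2.INTER_CUBIC)
def px(c,x,y): return (np.asarray(c,float)+.5)/k-.5+[x,y]
def circ(P,r):
    return least_squares(lambda c:np.hypot(P[:,0]-c[0],P[:,1]-c[1])-r,P.mean(0)[:2],loss='soft_l1',f_scale=.0005)
E
python3 - <<'E'
from m import *
x,y,w,h=325,255,80,75
for n in("scene","top"):
    a=up(n,f"pics/{n}0.png",x,y,w,h); hsv=cv2.cvtColor(a,cv2.COLOR_BGR2HSV)
    m=cv2.inRange(hsv,(100,120,40),(130,255,255))
    cs=max(cv2.findContours(m,cv2.RETR_EXTERNAL,cv2.CHAIN_APPROX_NONE)[0],key=cv2.contourArea)[:,0,:]
    p=px(cs,x,y); print(n,"blue bbox",p.min(0),p.max(0))
    # widths per row
    for r in range(0,m.shape[0],6):
        q=np.flatnonzero(m[r]); 
        if len(q): print(px((q[0],r),x,y),px((q[-1],r),x,y)[0], end='; ')
    print()
    P=np.array([onz(n,u,.045) for u in p])
    ymax=p[:,1].max(); sel=p[:,1]>ymax-13
    f=circ(P[sel],.021); r=np.hypot(*(P[sel][:,:2]-f.x).T); print("flange",f.x,r.min(),r.max())
E
```

```text
scene blue bbox [348.875 272.375] [368.625 304.625]
[359.125 272.625] 362.875; [358.375 274.125] 364.125; [358.375 275.625] 364.375; [358.125 277.125] 364.125; [357.875 278.625] 364.125; [357.875 280.125] 363.875; [358.125 281.625] 363.625; [358.125 283.125] 362.875; [357.625 284.625] 362.875; [357.625 286.125] 362.625; [355.875 287.625] 362.625; [352.125 289.125] 363.875; [350.875 290.625] 366.125; [349.875 292.125] 366.875; [349.125 293.625] 368.125; [348.875 295.125] 368.375; [349.125 296.625] 368.625; [349.375 298.125] 368.375; [350.125 299.625] 367.875; [351.125 301.125] 366.875; [353.125 302.625] 365.375; [356.875 304.125] 362.875; 
flange [ 0.4860035  -0.28178994] 0.01876648570541515 0.02185234891129242
top blue bbox [353.125 264.375] [371.125 293.875]
[361.875 265.125] 366.375; [361.625 266.625] 366.625; [361.625 268.125] 366.625; [361.375 269.625] 366.625; [361.875 271.125] 366.375; [361.875 272.625] 366.125; [361.875 274.125] 366.125; [361.625 275.625] 366.125; [361.125 277.125] 366.125; [357.625 278.625] 366.625; [355.375 280.125] 368.875; [354.125 281.625] 369.875; [353.875 283.125] 370.875; [353.375 284.625] 371.125; [353.375 286.125] 371.125; [353.875 287.625] 371.125; [354.625 289.125] 370.625; [355.125 290.625] 369.625; [357.125 292.125] 367.875; [361.375 293.625] 364.625; 
flange [ 0.48643308 -0.27794975] 0.01779208822284492 0.021957525039562636
```

Run:
```python
from m import *
x,y,w,h=185,190,70,75
for n in("scene","top"):
    a=up(n,f"pics/{n}0.png",x,y,w,h); hsv=cv2.cvtColor(a,cv2.COLOR_BGR2HSV)
    m=cv2.inRange(hsv,(0,110,80),(8,255,255))|cv2.inRange(hsv,(172,110,80),(180,255,255))
    nl,l,st,c=cv2.connectedComponentsWithStats(m)
    for i in range(1,nl):
        if st[i,4]>15: print(n,"red",st[i],px(c[i],x,y),onz(n,px(c[i],x,y),.052))
    cv2.imwrite(f"pics/v_{n}.png",cv2.resize(a,None,fx=2,fy=2,interpolation=cv2.INTER_LINEAR))
```

```text
scene red [150  92  11  15 102] [223.31127451 214.41911765] [0.53505654 0.07195783 0.052     ]
scene red [115 164  12  35 238] [214.48529412 234.83403361] [0.4761332  0.05527156 0.052     ]
top red [158  76   8  11  61] [224.92008197 209.87909836] [0.53383154 0.07619877 0.052     ]
top red [130 152  11  31 171] [218.43347953 231.39692982] [0.47554769 0.06034658 0.052     ]
```

View pics/v_scene.png

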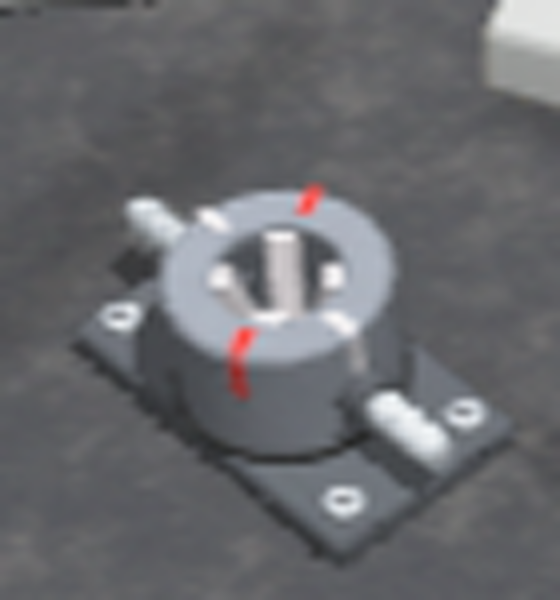

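View pics/v_top.png

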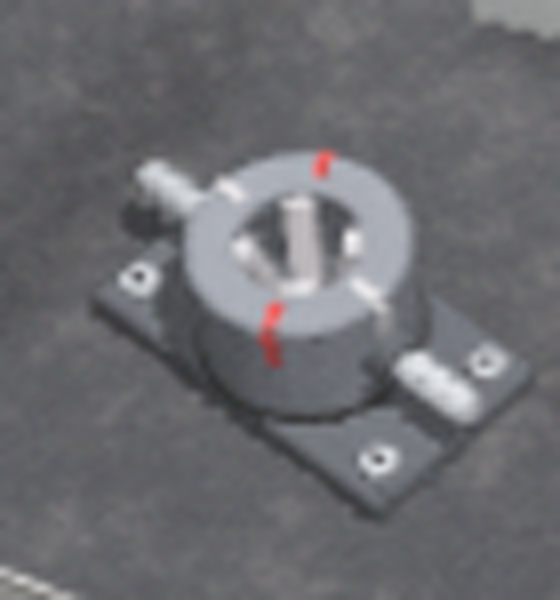

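Run:
```python
from m import *
x,y,w,h=185,190,70,75
out=[]
for n in("scene","top"):
    a=up(n,f"pics/{n}0.png",x,y,w,h); g=cv2.cvtColor(a,cv2.COLOR_BGR2GRAY)
    hsv=cv2.cvtColor(a,cv2.COLOR_BGR2HSV)
    s={"scene":(137,138),"top":(149,122)}[n]
    m=((g>112)|(cv2.inRange(hsv,(0,110,80),(8,255,255))>0)).astype(np.uint8)*255
    m=cv2.morphologyEx(m,cv2.MORPH_OPEN,np.ones((13,13)))
    cs=cv2.findContours(m,cv2.RETR_EXTERNAL,cv2.CHAIN_APPROX_NONE)[0]
    cs=max(cs,key=cv2.contourArea)[:,0,:]
    p=px(cs,x,y); P=np.array([onz(n,u,.052) for u in p])
    f=circ(P,.032); r=np.hypot(*(P[:,:2]-f.x).T); print(n,f.x,np.percentile(r,[0,5,25,50,75,95,100]))
    b=a.copy(); cv2.drawContours(b,[cs[:,None]],-1,(0,255,0),1); out.append(cv2.resize(b,None,fx=1.4,fy=1.4))
cv2.imwrite("pics/rim.png",np.hstack(out))
```

```text
scene [0.50708911 0.06416314] [0.0309721  0.0314544  0.03201604 0.03254557 0.03396053 0.0473397
 0.05140946]
top [0.50666853 0.06909327] [0.03129554 0.03170324 0.0321881  0.03277501 0.03453269 0.04979212
 0.05358668]
```

View pics/rim.png

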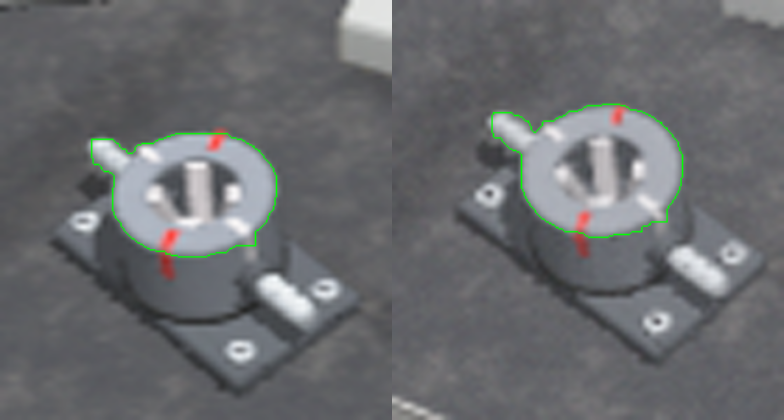

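```bash
python3 - <<'E'
from m import *
def ang(d): return np.degrees(np.arctan2(d[1],d[0]))
x,y=185,190
C={"scene":np.array([.5071,.0642]),"top":np.array([.5067,.0691])}
M={"scene":dict(nearred=(242,346),farred=(311,201),wfar=(212,219),wnear=(341,325),nipfar=(145,213),nipnear=(432,448)),
"top":dict(nearred=(274,318),farred=(324,165),wfar=(230,190),wnear=(369,292),nipfar=(155,175),nipnear=(460,405))}
for n in M:
    for k2,v in M[n].items():
        u=(np.array(v)+.5)/8-.5+[x,y]
        z=.052 if k2[0]!='n' or k2=='nearred' else .038
        P=onz(n,u,z)[:2]-C[n]; print(n,k2,np.round(ang(P),1),np.round(np.hypot(*P)*1000,1))
# bar
B={"scene":([(361.25,275.0),(361,278.6),(360.9,280.1)],[(360.25,284.6),(360.1,286.1)]),"top":([(364.1,266.6),(364.1,268.1),(364.0,269.6)],[(363.9,274.1),(363.8,275.6)])}
for n,(a,b) in B.items():
    p=onz(n,np.mean(a,0),.088);q=onz(n,np.mean(b,0),.088); print(n,p,q,ang(p-q))
    o=ray(n,(0,0))[0]; print("cam az",ang(np.array([.486,-.28])-o[:2]))
# bar end tips: top pixel of blue
for n,u in (("scene",(361,272.4)),("top",(364.1,264.4))): print(n,"far top end",onz(n,u,.088))
E
python3 - <<'E'
import cv2,numpy as np
o=[]
for n,y in(("scene",265),("top",257)):
    im=cv2.imread(f"pics/{n}0.png"); o.append(cv2.resize(im[y:y+45,340:380],None,fx=10,fy=10,interpolation=cv2.INTER_CUBIC))
cv2.imwrite("pics/bar.png",np.hstack(o))
E
```

```text
scene nearred -166.3 26.6
scene farred 14.4 28.3
scene wfar 72.3 28.5
scene wnear -105.0 26.3
scene nipfar 78.0 54.8
scene nipnear -109.4 66.8
top nearred -165.4 26.7
top farred 13.5 27.3
top wfar 73.7 27.2
top wnear -104.9 27.3
top nipfar 78.0 56.0
top nipnear -109.7 65.5
scene [ 0.49722661 -0.27779802  0.088     ] [ 0.48022225 -0.28377777  0.088     ] 19.37473276370893
cam az 18.485157942938457
top [ 0.50026687 -0.27291822  0.088     ] [ 0.48497747 -0.27847304  0.088     ] 19.96665502177521
cam az 13.628281632716753
scene far top end [ 0.509357   -0.27210157  0.088     ]
top far top end [ 0.50866893 -0.26967769  0.088     ]
```

View pics/bar.png

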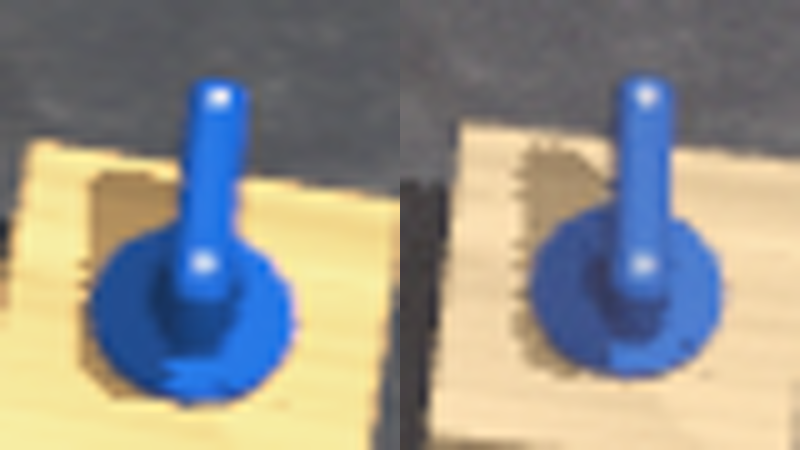

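Run:
```python
from m import *
D={"scene":((219,97),(203,263),265),"top":((246,97),(243,264),257)}
U={}
for n,(a,b,y) in D.items():
    f=lambda v:(np.array(v)+.5)/10-.5+[340,y]
    U[n]=f(a),f(b)
    p,q=[onz(n,f(v),.088) for v in(a,b)]; d=p-q; print(n,p,q,(p+q)/2,np.hypot(*d[:2]),np.degrees(np.arctan2(d[1],d[0])))
for i in(0,1): print(tri(U["scene"][i],U["top"][i]))
```

```text
scene [ 0.50566261 -0.27477259  0.088     ] [ 0.46818953 -0.28865206  0.088     ] [ 0.48692607 -0.28171232  0.088     ] 0.039960875912082874 20.32387568467797
top [ 0.50451734 -0.27142657  0.088     ] [ 0.46714312 -0.28551317  0.088     ] [ 0.48583023 -0.27846987  0.088     ] 0.03994076826501586 20.651768420586038
(array([ 0.51333527, -0.27068857,  0.07559319]), np.float64(0.0032155267164419485))
(array([ 0.47565205, -0.28478586,  0.07525304]), np.float64(0.00297347453799516))
```

Request:
send_rows(series=[{"dx": 1.4,"dy": -3.8,"wz": -0.12,"fingers": 0},{"dx": 1.4,"dy": -3.8,"wz": -0.12},{"dx": 1.4,"dy": -3.8,"wz": -0.12},{"dx": 1.4,"dy": -3.8,"wz": -0.12},{"dx": 1.4,"dy": -3.8,"wz": -0.12},{"dx": 1.4,"dy": -3.8,"wz": -0.12},{"dx": 1.4,"dy": -3.8,"wz": -0.12},{"dx": 1.4,"dy": -3.8,"wz": -0.12},{"dx": 1.4,"dy": -3.8,"wz": -0.12},{"dx": 1.4,"dy": -3.8,"wz": -0.12},{"dx": 1.4,"dy": -3.8,"wz": -0.12},{"dx": 1.4,"dy": -3.8,"wz": -0.12},{"dx": 1.4,"dy": -3.8,"wz": -0.12},{"dx": 1.4,"dy": -3.8,"wz": -0.12},{"dx": 1.4,"dy": -3.8,"wz": -0.12},{"dx": 1.4,"dy": -3.8,"wz": -0.12}], newtons=25)

```text
schema error: expected keys wx, wy, wz, dx, dy, dz, fingers
```

All seven keys are needed in each row.

Request:
send_rows(series=[{"wx": 0,"wy": 0,"wz": -0.12,"dx": 1.4,"dy": -3.8,"dz": 0,"fingers": 0},{"wx": 0,"wy": 0,"wz": -0.12,"dx": 1.4,"dy": -3.8,"dz": 0,"fingers": 0},{"wx": 0,"wy": 0,"wz": -0.12,"dx": 1.4,"dy": -3.8,"dz": 0,"fingers": 0},{"wx": 0,"wy": 0,"wz": -0.12,"dx": 1.4,"dy": -3.8,"dz": 0,"fingers": 0},{"wx": 0,"wy": 0,"wz": -0.12,"dx": 1.4,"dy": -3.8,"dz": 0,"fingers": 0},{"wx": 0,"wy": 0,"wz": -0.12,"dx": 1.4,"dy": -3.8,"dz": 0,"fingers": 0},{"wx": 0,"wy": 0,"wz": -0.12,"dx": 1.4,"dy": -3.8,"dz": 0,"fingers": 0},{"wx": 0,"wy": 0,"wz": -0.12,"dx": 1.4,"dy": -3.8,"dz": 0,"fingers": 0},{"wx": 0,"wy": 0,"wz": -0.12,"dx": 1.4,"dy": -3.8,"dz": 0,"fingers": 0},{"wx": 0,"wy": 0,"wz": -0.12,"dx": 1.4,"dy": -3.8,"dz": 0,"fingers": 0},{"wx": 0,"wy": 0,"wz": -0.12,"dx": 1.4,"dy": -3.8,"dz": 0,"fingers": 0},{"wx": 0,"wy": 0,"wz": -0.12,"dx": 1.4,"dy": -3.8,"dz": 0,"fingers": 0},{"wx": 0,"wy": 0,"wz": -0.12,"dx": 1.4,"dy": -3.8,"dz": 0,"fingers": 0},{"wx": 0,"wy": 0,"wz": -0.12,"dx": 1.4,"dy": -3.8,"dz": 0,"fingers": 0},{"wx": 0,"wy": 0,"wz": -0.12,"dx": 1.4,"dy": -3.8,"dz": 0,"fingers": 0},{"wx": 0,"wy": 0,"wz": -0.12,"dx": 1.4,"dy": -3.8,"dz": 0,"fingers": 0}], newtons=25)

```text
t: 1.43
tool_pos: [0.4127, -0.0593, 0.2071]
orientation: [-2.871, -1.249, 0.005]
force: [0.8, 1.0, -0.3]
opening: 0.0929
```

```bash
cat > need.py <<'E'
import sys
from h import *
from scipy.spatial.transform import Rotation as R
def need(x,y,z,yaw):
    s=robot.read_state(); r=np.radians(yaw)
    yv=np.array([np.cos(r),np.sin(r),0]); zv=np.array([0,0,-1.]); T=R.from_matrix(np.stack([np.cross(yv,zv),yv,zv],1))
    C=R.from_rotvec(s['orientation']); w=(T*C.inv()).as_rotvec(); c=C.as_matrix()
    print("cm",np.round((np.array([x,y,z])-s['tool_pos'])*100,3),"rot",np.round(w,4))
    print("yaw",np.degrees(np.arctan2(c[1,1],c[0,1])).round(2),"zaxis",c[:,2].round(4),"pos",s['tool_pos'].round(4),"F",s['force'].round(1),"M",s['wrist_torque'].round(2),"op",round(s['opening'],4),"t",s['t'],"q",s['q'].round(2))
if __name__=="__main__": need(*map(float,sys.argv[1:5]))
E
python3 need.py .4864 -.280 .16 -69.6
```

```text
cm [  7.37  -22.065  -4.705] rot [-0.0102 -0.0051 -0.4646]
yaw -42.98 zaxis [-0.0072  0.0086 -0.9999] pos [ 0.4127 -0.0593  0.2071] F [ 0.8  1.  -0.3] M [-0.07  0.12  0.02] op 0.0929 t 1.4333 q [-0.27 -0.37  1.97  0.01  1.55  0.48]
```

Request:
send_rows(series=[{"wx": -0.001,"wy": 0,"wz": -0.07,"dx": 1.0,"dy": -3.1,"dz": -0.4,"fingers": 0},{"wx": -0.001,"wy": 0,"wz": -0.07,"dx": 1.0,"dy": -3.1,"dz": -0.6,"fingers": 0},{"wx": -0.001,"wy": 0,"wz": -0.07,"dx": 1.0,"dy": -3.1,"dz": -0.6,"fingers": 0},{"wx": -0.001,"wy": 0,"wz": -0.07,"dx": 1.0,"dy": -3.1,"dz": -0.6,"fingers": 0},{"wx": -0.001,"wy": 0,"wz": -0.07,"dx": 1.0,"dy": -3.1,"dz": -0.6,"fingers": 0},{"wx": -0.001,"wy": 0,"wz": -0.07,"dx": 1.0,"dy": -3.1,"dz": -0.6,"fingers": 0},{"wx": -0.001,"wy": 0,"wz": -0.07,"dx": 1.0,"dy": -3.1,"dz": -0.6,"fingers": 0},{"wx": 0,"wy": 0,"wz": 0,"dx": 0,"dy": 0,"dz": 0,"fingers": 0}])

```text
t: 2.1
tool_pos: [0.4827, -0.2953, 0.1613]
orientation: [-3.104, -0.45, 0.009]
force: [-0.6, 0.7, 0.5]
opening: 0.0928
```

```bash
python3 need.py .4864 -.280 .12 -69.6
```

```text
cm [ 0.365  1.529 -4.129] rot [-0.0038 -0.0064  0.068 ]
yaw -73.5 zaxis [-0.0063  0.004  -1.    ] pos [ 0.4827 -0.2953  0.1613] F [-0.6  0.7  0.5] M [-0.01  0.13 -0.05] op 0.0928 t 2.1 q [-0.64  0.08  1.65 -0.    1.42  0.64]
```

Request:
send_rows(series=[{"wx": 0,"wy": -0.004,"wz": 0.05,"dx": 0.2,"dy": 1.0,"dz": -1.0,"fingers": 0},{"wx": 0,"wy": 0,"wz": 0,"dx": 0,"dy": 0,"dz": 0,"fingers": 0},{"wx": 0,"wy": 0,"wz": 0,"dx": 0,"dy": 0,"dz": 0,"fingers": 0}])

```text
t: 2.35
tool_pos: [0.4833, -0.2868, 0.1483]
orientation: [-3.09, -0.522, 0.008]
force: [-0.5, 0.3, 0.3]
opening: 0.0931
```

```bash
python3 need.py .4864 -.280 .12 -69.6
```

```text
cm [ 0.307  0.676 -2.835] rot [-0.0067 -0.0067  0.0211]
yaw -70.81 zaxis [-0.0066  0.0068 -1.    ] pos [ 0.4833 -0.2868  0.1483] F [-0.5  0.3  0.3] M [-0.05  0.16 -0.01] op 0.0931 t 2.35 q [-0.63  0.08  1.67  0.    1.4   0.61]
```

Request:
send_rows(series=[{"wx": -0.006,"wy": -0.006,"wz": 0.02,"dx": 0.3,"dy": 0.6,"dz": -1.5,"fingers": 0},{"wx": 0,"wy": 0,"wz": 0,"dx": 0,"dy": 0,"dz": -1.0,"fingers": 0},{"wx": 0,"wy": 0,"wz": 0,"dx": 0,"dy": 0,"dz": 0,"fingers": 0},{"wx": 0,"wy": 0,"wz": 0,"dx": 0,"dy": 0,"dz": 0,"fingers": 0}])

```text
t: 2.68
tool_pos: [0.4863, -0.2797, 0.1245]
orientation: [3.092, 0.553, 0.0]
force: [0.5, -0.3, 0.5]
opening: 0.0929
```

```bash
python3 need.py .4864 -.280 .12 -69.6; python3 -c "
from h import *
for n in('scene','top'): cv2.imwrite(f'pics/{n}1.png',robot.read_camera(n)[:,:,::-1])
a=[cv2.resize(cv2.imread(f'pics/{n}1.png')[200:340,290:420],None,fx=3,fy=3) for n in('scene','top')]
cv2.imwrite('pics/g1.png',np.hstack(a))"
```

```text
cm [ 0.009 -0.025 -0.446] rot [0.0002 0.     0.0018]
yaw -69.7 zaxis [ 0.e+00 -2.e-04 -1.e+00] pos [ 0.4863 -0.2797  0.1245] F [ 0.5 -0.3  0.5] M [-0.06  0.15  0.04] op 0.0929 t 2.6833 q [-0.61  0.09  1.71 -0.    1.35  0.6 ]
```

View pics/g1.png

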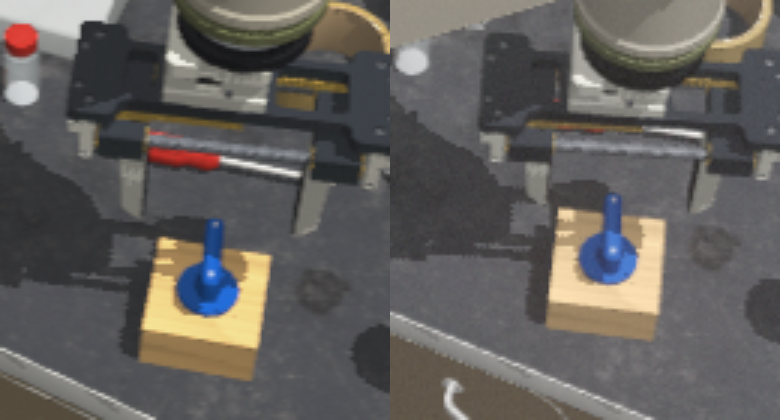

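```bash
python3 -c "
from need import *
r=np.radians(-69.7);j=np.array([np.cos(r),np.sin(r),0]);t=np.array([.4863,-.2797,.1245])
for n in('scene','top'): print(n,(proj(n,[t-.0465*j,t,t+.0465*j,t+.06*j])-[290,200])*3)
o=[]
for n in('scene','top'):
    im=cv2.imread(f'pics/{n}1.png'); o.append(cv2.resize(im[235:285,325:400],None,fx=5,fy=5,interpolation=cv2.INTER_CUBIC))
cv2.imwrite('pics/g2.png',np.hstack(o))"
```

```text
scene [[139.84601508 204.06732464]
 [213.45855018 212.63131441]
 [287.55267545 221.25133177]
 [309.15475375 223.76449039]]
top [[158.88242361 190.78890557]
 [228.51150053 195.43081712]
 [298.29068456 200.08273576]
 [318.57734258 201.43517178]]
```

View pics/g2.png

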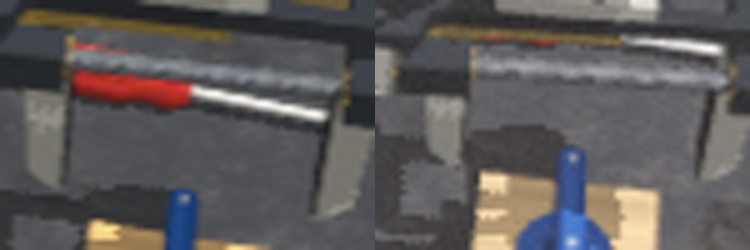

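```bash
python3 -c "
from need import *
r=np.radians(-69.7);j=np.array([np.cos(r),np.sin(r),0]);b=-np.array([-j[1],j[0],0]);t=np.array([.4863,-.2797,.1245])
obs={'scene':[(65,188),(318,215)],'top':[(375-375+90,167),(697-375,180)]}
for n in('scene','top'): 
  print(b,n,(proj(n,[t-.0465*j+.0075*b,t+.0465*j+.0075*b])))
  print((np.array(obs[n])+.5)/5-.5+[325,235])
"
```

```text
[-0.93788893 -0.34693565 -0.        ] scene [[336.19669713 271.15779945]
 [385.65311087 276.9324219 ]]
[[337.6 272.2]
 [388.2 277.6]]
[-0.93788893 -0.34693565 -0.        ] top [[342.80687126 266.7758484 ]
 [389.43764017 269.89144885]]
[[342.6 268. ]
 [389.  270.6]]
```

Request:
send_rows(series=[{"wx": 0,"wy": 0,"wz": 0,"dx": 0,"dy": 0.12,"dz": -2.0,"fingers": 0},{"wx": 0,"wy": 0,"wz": 0,"dx": 0,"dy": 0,"dz": -2.0,"fingers": 0},{"wx": 0,"wy": 0,"wz": 0,"dx": 0,"dy": 0,"dz": -1.8,"fingers": 0},{"wx": 0,"wy": 0,"wz": 0,"dx": 0,"dy": 0,"dz": 0,"fingers": 0},{"wx": 0,"wy": 0,"wz": 0,"dx": 0,"dy": 0,"dz": 0,"fingers": 0}])

```text
t: 3.2
tool_pos: [0.4896, -0.2817, 0.0717]
orientation: [3.085, 0.549, 0.011]
force: [-0.1, -0.8, 0.4]
opening: 0.0931
```

```bash
python3 need.py .4862 -.2785 .057 -69.6
```

```text
cm [-0.344  0.32  -1.473] rot [0.0064 0.0084 0.0036]
yaw -69.81 zaxis [ 0.0084 -0.0064 -0.9999] pos [ 0.4896 -0.2817  0.0717] F [-0.1 -0.8  0.4] M [-0.03  0.11 -0.  ] op 0.0931 t 3.2 q [-0.61  0.15  1.75 -0.    1.24  0.61]
```

Request:
send_rows(series=[{"wx": 0.006,"wy": 0.008,"wz": 0.003,"dx": -0.35,"dy": 0.3,"dz": -0.5,"fingers": 0},{"wx": 0,"wy": 0,"wz": 0,"dx": 0,"dy": 0,"dz": -0.5,"fingers": 0},{"wx": 0,"wy": 0,"wz": 0,"dx": 0,"dy": 0,"dz": -0.3,"fingers": 0},{"wx": 0,"wy": 0,"wz": 0,"dx": 0,"dy": 0,"dz": 0,"fingers": 0}])

```text
t: 3.53
tool_pos: [0.4877, -0.2801, 0.0622]
orientation: [3.089, 0.554, 0.005]
force: [-1.4, 0.6, -0.5]
opening: 0.0928
```

```bash
python3 need.py .4862 -.2785 .057 -69.6
```

```text
cm [-0.154  0.157 -0.516] rot [0.0028 0.0037 0.0008]
yaw -69.65 zaxis [ 0.0037 -0.0028 -1.    ] pos [ 0.4877 -0.2801  0.0622] F [-1.4  0.6 -0.5] M [-0.02  0.2   0.01] op 0.0928 t 3.5333 q [-0.61  0.16  1.76 -0.    1.23  0.6 ]
```

Request:
send_rows(series=[{"wx": 0.003,"wy": 0.004,"wz": 0,"dx": -0.2,"dy": 0.2,"dz": -0.4,"fingers": 0},{"wx": 0,"wy": 0,"wz": 0,"dx": 0,"dy": 0,"dz": -0.2,"fingers": 0},{"wx": 0,"wy": 0,"wz": 0,"dx": 0,"dy": 0,"dz": 0,"fingers": 0}])

```text
t: 3.78
tool_pos: [0.4864, -0.2784, 0.0569]
orientation: [3.091, 0.555, 0.002]
force: [0.6, -0.4, -0.9]
opening: 0.093
```

```bash
python3 need.py .4862 -.2785 .057 -69.6
```

```text
cm [-0.015 -0.006  0.01 ] rot [0.0007 0.0011 0.0009]
yaw -69.65 zaxis [ 1.1e-03 -7.0e-04 -1.0e+00] pos [ 0.4864 -0.2784  0.0569] F [ 0.6 -0.4 -0.9] M [-0.03  0.12  0.02] op 0.093 t 3.7833 q [-0.61  0.16  1.76  0.    1.22  0.6 ]
```

Request:
send_rows(series=[{"wx": 0,"wy": 0,"wz": 0,"dx": 0,"dy": 0,"dz": 0,"fingers": 160},{"wx": 0,"wy": 0,"wz": 0,"dx": 0,"dy": 0,"dz": 0,"fingers": 180},{"wx": 0,"wy": 0,"wz": 0,"dx": 0,"dy": 0,"dz": 0,"fingers": 200},{"wx": 0,"wy": 0,"wz": 0,"dx": 0,"dy": 0,"dz": 0,"fingers": 255},{"wx": 0,"wy": 0,"wz": 0,"dx": 0,"dy": 0,"dz": 0,"fingers": 255},{"wx": 0,"wy": 0,"wz": 0,"dx": 0,"dy": 0,"dz": 0,"fingers": 255},{"wx": 0,"wy": 0,"wz": 0,"dx": 0,"dy": 0,"dz": 0,"fingers": 255},{"wx": 0,"wy": 0,"wz": 0,"dx": 0,"dy": 0,"dz": 0,"fingers": 255},{"wx": 0,"wy": 0,"wz": 0,"dx": 0,"dy": 0,"dz": 0,"fingers": 255}], newtons=30)

```text
t: 4.53
tool_pos: [0.4866, -0.2786, 0.0573]
orientation: [3.091, 0.555, 0.002]
force: [-0.1, 0.3, -0.3]
opening: 0.0375
```

```bash
python3 need.py .4862 -.2785 .157 -69.6;python3 -c "
from h import *
for n in('scene','top'): cv2.imwrite(f'pics/{n}2.png',robot.read_camera(n)[:,:,::-1])
a=[cv2.resize(cv2.imread(f'pics/{n}2.png')[230:330,310:410],None,fx=4,fy=4) for n in('scene','top')]
cv2.imwrite('pics/g3.png',np.hstack(a))"
```

```text
cm [-4.300e-02  7.000e-03  9.968e+00] rot [0.0011 0.0016 0.0008]
yaw -69.65 zaxis [ 0.0016 -0.0011 -1.    ] pos [ 0.4866 -0.2786  0.0573] F [-0.1  0.3 -0.3] M [-0.03  0.16 -0.02] op 0.0375 t 4.5333 q [-0.61  0.16  1.76  0.    1.22  0.6 ]
```

View pics/g3.png

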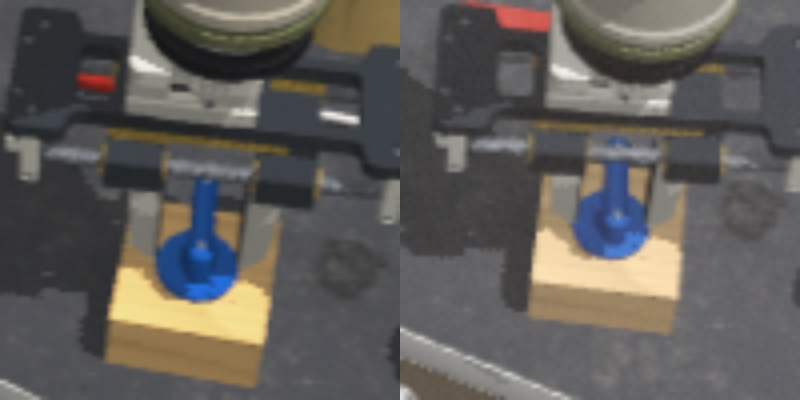

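Request:
send_rows(series=[{"wx": 0,"wy": 0,"wz": 0,"dx": 0,"dy": 0,"dz": 0,"fingers": 255},{"wx": 0,"wy": 0,"wz": 0,"dx": 0,"dy": 0,"dz": 0,"fingers": 255},{"wx": 0,"wy": 0,"wz": 0,"dx": 0,"dy": 0,"dz": 0,"fingers": 255},{"wx": 0,"wy": 0,"wz": 0,"dx": 0,"dy": 0,"dz": 0,"fingers": 255},{"wx": 0,"wy": 0,"wz": 0,"dx": 0,"dy": 0,"dz": 0,"fingers": 255},{"wx": 0,"wy": 0,"wz": 0,"dx": 0,"dy": 0,"dz": 0,"fingers": 255},{"wx": 0,"wy": 0,"wz": 0,"dx": 0,"dy": 0,"dz": 0,"fingers": 255}], newtons=30)

```text
t: 5.22
tool_pos: [0.4867, -0.2786, 0.0573]
orientation: [3.091, 0.555, 0.002]
force: [-0.2, 0.3, 0.2]
opening: 0.0166
```

```bash
python3 need.py .4862 -.2785 .157 -69.6
```

```text
cm [-0.046  0.013  9.965] rot [0.0012 0.0017 0.0008]
yaw -69.65 zaxis [ 0.0017 -0.0012 -1.    ] pos [ 0.4867 -0.2786  0.0573] F [-0.2  0.3  0.2] M [-0.04  0.11 -0.03] op 0.0166 t 5.2167 q [-0.61  0.16  1.76 -0.    1.22  0.6 ]
```

Request:
send_rows(series=[{"wx": 0,"wy": 0,"wz": 0,"dx": 0,"dy": 0,"dz": 0,"fingers": 255},{"wx": 0,"wy": 0,"wz": 0,"dx": 0,"dy": 0,"dz": 0,"fingers": 255},{"wx": 0,"wy": 0,"wz": 0,"dx": 0,"dy": 0,"dz": 0,"fingers": 255},{"wx": 0,"wy": 0,"wz": 0,"dx": 0,"dy": 0,"dz": 0,"fingers": 255},{"wx": 0,"wy": 0,"wz": 0,"dx": 0,"dy": 0,"dz": 0,"fingers": 255}])

```text
t: 5.63
tool_pos: [0.4867, -0.2786, 0.0573]
orientation: [3.091, 0.555, 0.002]
force: [-0.4, -0.8, 0.9]
opening: 0.0169
```

```bash
python3 need.py .4862 -.2785 .157 -69.6
```

```text
cm [-0.045  0.013  9.967] rot [0.0012 0.0017 0.0008]
yaw -69.65 zaxis [ 0.0017 -0.0012 -1.    ] pos [ 0.4867 -0.2786  0.0573] F [-0.4 -0.8  0.9] M [-0.05  0.15 -0.03] op 0.0169 t 5.6333 q [-0.61  0.16  1.76 -0.    1.22  0.6 ]
```

Request:
send_rows(series=[{"wx": 0,"wy": 0,"wz": 0,"dx": 0,"dy": 0,"dz": 0,"fingers": 170},{"wx": 0,"wy": 0,"wz": 0,"dx": 0,"dy": 0,"dz": 0,"fingers": 170},{"wx": 0,"wy": 0,"wz": 0,"dx": 0,"dy": 0,"dz": 0,"fingers": 170},{"wx": 0.002,"wy": 0.002,"wz": 0,"dx": -0.06,"dy": 0.03,"dz": 0.5,"fingers": 170},{"wx": 0,"wy": 0,"wz": 0,"dx": 0,"dy": 0,"dz": 0.5,"fingers": 170},{"wx": 0,"wy": 0,"wz": 0,"dx": 0,"dy": 0,"dz": 0.1,"fingers": 170},{"wx": 0,"wy": 0,"wz": 0,"dx": 0,"dy": 0,"dz": 0,"fingers": 170}])

```text
t: 6.22
tool_pos: [0.4859, -0.2782, 0.0696]
orientation: [-3.091, -0.555, 0.001]
force: [0.1, -0.4, 0.3]
opening: 0.0305
```

```bash
python3 need.py .4862 -.2785 .0665 -69.6
```

```text
cm [ 0.027 -0.026 -0.306] rot [-0.0012 -0.0007  0.0008]
yaw -69.65 zaxis [-7.0e-04  1.2e-03 -1.0e+00] pos [ 0.4859 -0.2782  0.0696] F [ 0.1 -0.4  0.3] M [-0.03  0.13 -0.01] op 0.0305 t 6.2167 q [-0.61  0.15  1.75  0.    1.24  0.6 ]
```

Request:
send_rows(series=[{"wx": -0.001,"wy": -0.001,"wz": 0,"dx": 0.03,"dy": -0.03,"dz": -0.3,"fingers": 255},{"wx": 0,"wy": 0,"wz": 0,"dx": 0,"dy": 0,"dz": 0,"fingers": 255},{"wx": 0,"wy": 0,"wz": 0,"dx": 0,"dy": 0,"dz": 0,"fingers": 255},{"wx": 0,"wy": 0,"wz": 0,"dx": 0,"dy": 0,"dz": 0,"fingers": 255},{"wx": 0,"wy": 0,"wz": 0,"dx": 0,"dy": 0,"dz": 0,"fingers": 255},{"wx": 0,"wy": 0,"wz": 0,"dx": 0,"dy": 0,"dz": 0,"fingers": 255},{"wx": 0,"wy": 0,"wz": 0,"dx": 0,"dy": 0,"dz": 0,"fingers": 255},{"wx": 0,"wy": 0,"wz": 0,"dx": 0,"dy": 0,"dz": 0,"fingers": 255}], newtons=40)

```text
t: 6.88
tool_pos: [0.4866, -0.2788, 0.0668]
orientation: [3.091, 0.555, 0.002]
force: [-0.0, 0.4, 1.4]
opening: 0.0114
```

```bash
python3 need.py .4862 -.2785 .0665 -69.6
```

```text
cm [-0.041  0.03  -0.026] rot [0.0005 0.0012 0.0008]
yaw -69.65 zaxis [ 1.2e-03 -5.0e-04 -1.0e+00] pos [ 0.4866 -0.2788  0.0668] F [-0.   0.4  1.4] M [-0.07  0.2   0.06] op 0.0114 t 6.8833 q [-0.61  0.15  1.75  0.    1.24  0.6 ]
```

Request:
send_rows(series=[{"wx": 0,"wy": 0,"wz": 0,"dx": 0,"dy": 0,"dz": 0.5,"fingers": 255},{"wx": 0,"wy": 0,"wz": 0,"dx": 0,"dy": 0,"dz": 1.0,"fingers": 255},{"wx": 0,"wy": 0,"wz": 0,"dx": 0.05,"dy": -0.05,"dz": 1.0,"fingers": 255},{"wx": 0,"wy": 0,"wz": 0,"dx": 0.05,"dy": -0.05,"dz": 1.0,"fingers": 255},{"wx": 0,"wy": 0,"wz": 0,"dx": 0.05,"dy": -0.05,"dz": 1.5,"fingers": 255},{"wx": 0,"wy": 0,"wz": 0,"dx": 0,"dy": 0,"dz": 1.5,"fingers": 255},{"wx": 0,"wy": 0,"wz": 0,"dx": 0,"dy": 0,"dz": 1.5,"fingers": 255},{"wx": 0,"wy": 0,"wz": 0,"dx": 0,"dy": 0,"dz": 0.5,"fingers": 255},{"wx": 0,"wy": 0,"wz": 0,"dx": 0,"dy": 0,"dz": 0,"fingers": 255},{"wx": 0,"wy": 0,"wz": 0,"dx": 0,"dy": 0,"dz": 0,"fingers": 255}])

```text
t: 7.72
tool_pos: [0.4878, -0.2802, 0.1616]
orientation: [3.09, 0.555, 0.003]
force: [1.0, 0.1, -2.7]
opening: 0.0116
```

```bash
python3 need.py .507 .068 .16 -16;python3 -c "
from h import *
for n in('scene','top'): cv2.imwrite(f'pics/{n}3.png',robot.read_camera(n)[:,:,::-1])
a=[cv2.resize(cv2.imread(f'pics/{n}3.png')[200:330,310:410],None,fx=4,fy=4) for n in('scene','top')]
cv2.imwrite('pics/g4.png',np.hstack(a))"
```

```text
cm [ 1.916 34.821 -0.155] rot [2.000e-04 3.000e-03 9.363e-01]
yaw -69.65 zaxis [ 0.0025 -0.0014 -1.    ] pos [ 0.4878 -0.2802  0.1616] F [ 1.   0.1 -2.7] M [-0.01  0.12 -0.01] op 0.0116 t 7.7167 q [-0.61  0.06  1.67  0.    1.41  0.6 ]
```

View pics/g4.png

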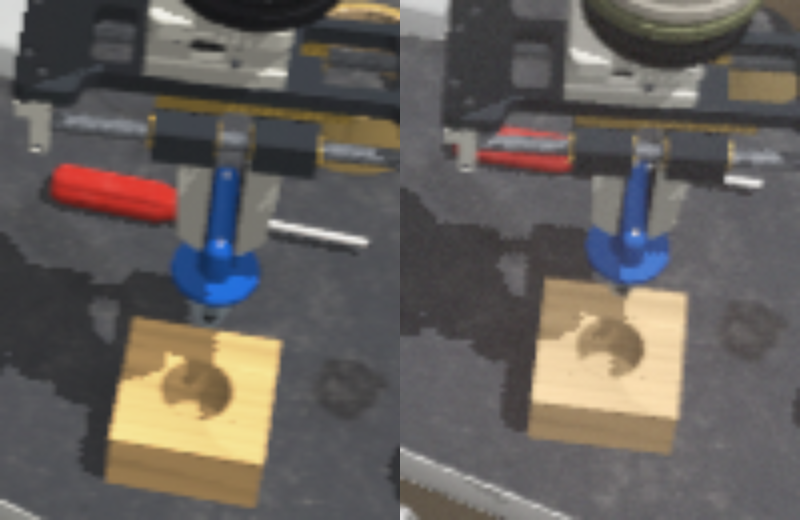

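Request:
send_rows(series=[{"wx": 0,"wy": 0,"wz": 0.04,"dx": 0.1,"dy": 1.5,"dz": 0,"fingers": 255},{"wx": 0,"wy": 0,"wz": 0.078,"dx": 0.16,"dy": 2.9,"dz": 0,"fingers": 255},{"wx": 0,"wy": 0,"wz": 0.078,"dx": 0.16,"dy": 2.9,"dz": 0,"fingers": 255},{"wx": 0,"wy": 0,"wz": 0.078,"dx": 0.16,"dy": 2.9,"dz": 0,"fingers": 255},{"wx": 0,"wy": 0,"wz": 0.078,"dx": 0.16,"dy": 2.9,"dz": 0,"fingers": 255},{"wx": 0,"wy": 0,"wz": 0.078,"dx": 0.16,"dy": 2.9,"dz": 0,"fingers": 255},{"wx": 0,"wy": 0,"wz": 0.078,"dx": 0.16,"dy": 2.9,"dz": 0,"fingers": 255},{"wx": 0,"wy": 0,"wz": 0.078,"dx": 0.16,"dy": 2.9,"dz": 0,"fingers": 255},{"wx": 0,"wy": 0,"wz": 0.078,"dx": 0.16,"dy": 2.9,"dz": 0,"fingers": 255},{"wx": 0,"wy": 0,"wz": 0.078,"dx": 0.16,"dy": 2.9,"dz": 0,"fingers": 255},{"wx": 0,"wy": 0,"wz": 0.078,"dx": 0.16,"dy": 2.9,"dz": 0,"fingers": 255},{"wx": 0,"wy": 0,"wz": 0.04,"dx": 0.1,"dy": 1.0,"dz": 0,"fingers": 255},{"wx": 0,"wy": 0,"wz": 0,"dx": 0,"dy": 0,"dz": 0,"fingers": 255},{"wx": 0,"wy": 0,"wz": 0,"dx": 0,"dy": 0,"dz": 0,"fingers": 255}])

```text
t: 8.98
tool_pos: [0.4914, 0.0578, 0.1449]
orientation: [-2.515, -1.859, 0.028]
force: [0.6, -0.3, -1.6]
opening: 0.0116
```

```bash
python3 need.py .507 .068 .15 -16
```

```text
cm [1.555 1.025 0.513] rot [-0.0003 -0.0229  0.0182]
yaw -17.05 zaxis [-2.290e-02  5.000e-04 -9.997e-01] pos [0.4914 0.0578 0.1449] F [ 0.6 -0.3 -1.6] M [-0.1   0.06  0.05] op 0.0116 t 8.9833 q [ 0.01 -0.09  1.84  0.    1.41  0.31]
```

Request:
send_rows(series=[{"wx": 0,"wy": -0.022,"wz": 0.018,"dx": 1.2,"dy": 0.8,"dz": 0.5,"fingers": 255},{"wx": 0,"wy": 0,"wz": 0,"dx": 0.2,"dy": 0.1,"dz": 0,"fingers": 255},{"wx": 0,"wy": 0,"wz": 0,"dx": 0,"dy": 0,"dz": 0,"fingers": 255},{"wx": 0,"wy": 0,"wz": 0,"dx": 0,"dy": 0,"dz": 0,"fingers": 255}])

```text
t: 9.32
tool_pos: [0.5066, 0.0643, 0.1494]
orientation: [2.513, 1.884, -0.001]
force: [0.2, 0.2, -1.3]
opening: 0.0117
```

```bash
python3 need.py .507 .068 .145 -16
```

```text
cm [ 0.037  0.368 -0.444] rot [0.0008 0.0001 0.005 ]
yaw -16.29 zaxis [ 1.e-04 -8.e-04 -1.e+00] pos [0.5066 0.0643 0.1494] F [ 0.2  0.2 -1.3] M [-0.09  0.1   0.01] op 0.0117 t 9.3167 q [ 0.03 -0.07  1.82 -0.    1.39  0.31]
```

Request:
send_rows(series=[{"wx": 0,"wy": 0,"wz": 0.005,"dx": 0.04,"dy": 0.37,"dz": -0.4,"fingers": 255},{"wx": 0,"wy": 0,"wz": 0,"dx": 0,"dy": 0,"dz": 0,"fingers": 255},{"wx": 0,"wy": 0,"wz": 0,"dx": 0,"dy": 0,"dz": 0,"fingers": 255}])

```text
t: 9.57
tool_pos: [0.5075, 0.0664, 0.1452]
orientation: [2.511, 1.886, -0.001]
force: [0.7, 0.2, -1.4]
opening: 0.0114
```

```bash
python3 need.py .507 .068 .145 -16;python3 -c "
from h import *
for n in('scene','top'): cv2.imwrite(f'pics/{n}4.png',robot.read_camera(n)[:,:,::-1])
a=[cv2.resize(cv2.imread(f'pics/{n}4.png')[165:275,170:270],None,fx=4,fy=4,interpolation=cv2.INTER_CUBIC) for n in('scene','top')]
cv2.imwrite('pics/g5.png',np.hstack(a))"
```

```text
cm [-0.051  0.157 -0.021] rot [0.0012 0.0003 0.0034]
yaw -16.19 zaxis [ 3.0e-04 -1.2e-03 -1.0e+00] pos [0.5075 0.0664 0.1452] F [ 0.7  0.2 -1.4] M [-0.09  0.09  0.01] op 0.0114 t 9.5667 q [ 0.03 -0.06  1.82 -0.    1.38  0.31]
```

View pics/g5.png

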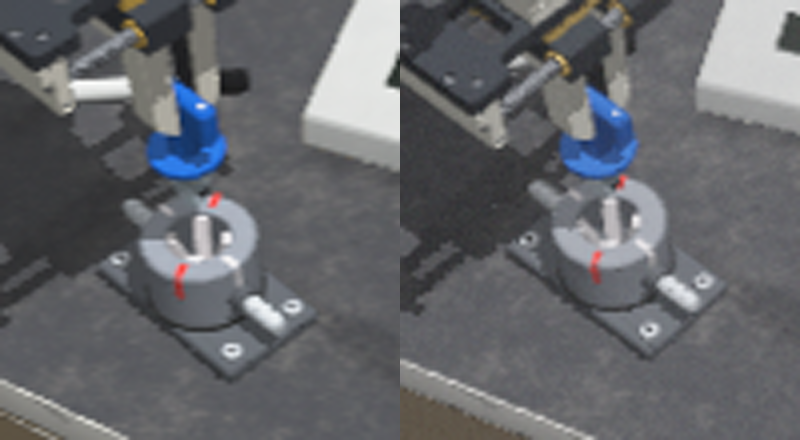

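```bash
cat > fl.py <<'E'
from m import *
import sys
def flange(n,f,x,y,w,h,z,band=11,lo=None):
    a=up(n,f,x,y,w,h); hsv=cv2.cvtColor(a,cv2.COLOR_BGR2HSV)
    m=cv2.inRange(hsv,(100,120,40),(130,255,255))
    cs=max(cv2.findContours(m,cv2.RETR_EXTERNAL,cv2.CHAIN_APPROX_NONE)[0],key=cv2.contourArea)[:,0,:]
    p=px(cs,x,y); P=np.array([onz(n,u,z) for u in p])
    sel=p[:,1]>p[:,1].max()-band
    # lower flange edge shows the 5 mm side; drop bottom arc underside by using the widest rows
    f_=circ(P[sel],.021); r=np.hypot(*(P[sel][:,:2]-f_.x).T); print(n,"flange",f_.x,np.percentile(r,[0,10,50,90,100]).round(4))
    return p
if __name__=="__main__":
    f,z=sys.argv[1],float(sys.argv[2])
    for n in("scene","top"):
        flange(n,f"pics/{n}{f}.png",195,170,45,50,z)
        flange(n,f"pics/{n}{f}.png",195,170,45,50,z-.005,7)
E
python3 fl.py 4 .1234
python3 - <<'E'
from m import *
x,y,w,h=185,190,70,75
for n in("scene","top"):
    a=up(n,f"pics/{n}0.png",x,y,w,h); g=cv2.cvtColor(a,cv2.COLOR_BGR2GRAY)
    hsv=cv2.cvtColor(a,cv2.COLOR_BGR2HSV)
    m=((g>112)|(cv2.inRange(hsv,(0,110,80),(8,255,255))>0)).astype(np.uint8)*255
    m=cv2.morphologyEx(m,cv2.MORPH_OPEN,np.ones((13,13)))
    cs=max(cv2.findContours(m,cv2.RETR_EXTERNAL,cv2.CHAIN_APPROX_NONE)[0],key=cv2.contourArea)[:,0,:]
    P=np.array([onz(n,u,.052) for u in px(cs,x,y)])[:,:2]
    c=circ(P,.032).x
    for i in range(4):
        r=np.hypot(*(P-c).T); c=circ(P[abs(r-.032)<.0015],.032).x
    print(n,"rim",c)
E
```

```text
scene flange [0.50516881 0.06078054] [0.0112 0.0201 0.0208 0.0213 0.0226]
scene flange [0.50890689 0.06382544] [0.02   0.0204 0.021  0.0213 0.0218]
top flange [0.50478709 0.06562735] [0.0057 0.01   0.0205 0.0212 0.0218]
top flange [0.50793165 0.0683713 ] [0.0199 0.0202 0.0209 0.0213 0.0216]
scene rim [0.50701186 0.0636036 ]
top rim [0.50662149 0.06852975]
```

Request:
send_rows(series=[{"wx": 0.001,"wy": 0,"wz": 0.003,"dx": -0.1,"dy": 0.03,"dz": -1.0,"fingers": 255},{"wx": 0,"wy": 0,"wz": 0,"dx": 0,"dy": 0.02,"dz": -1.0,"fingers": 255},{"wx": 0,"wy": 0,"wz": 0,"dx": -0.05,"dy": 0.02,"dz": -1.0,"fingers": 255},{"wx": 0,"wy": 0,"wz": 0,"dx": -0.05,"dy": 0.02,"dz": -0.6,"fingers": 255},{"wx": 0,"wy": 0,"wz": 0,"dx": 0,"dy": 0,"dz": -0.2,"fingers": 255},{"wx": 0,"wy": 0,"wz": 0,"dx": 0,"dy": 0,"dz": 0,"fingers": 255},{"wx": 0,"wy": 0,"wz": 0,"dx": 0,"dy": 0,"dz": 0,"fingers": 255}])

```text
t: 10.25
tool_pos: [0.5035, 0.0674, 0.1012]
orientation: [-2.508, -1.89, 0.003]
force: [0.6, 0.6, -1.3]
opening: 0.0119
```

```bash
python3 need.py .5065 .0666 .097 -16
```

```text
cm [ 0.297 -0.079 -0.422] rot [ 0.0001 -0.0027  0.    ]
yaw -16.0 zaxis [-2.7e-03 -1.0e-04 -1.0e+00] pos [0.5035 0.0674 0.1012] F [ 0.6  0.6 -1.3] M [-0.05 -0.16 -0.  ] op 0.0119 t 10.25 q [ 0.03 -0.03  1.87 -0.    1.3   0.31]
```

Request:
send_rows(series=[{"wx": 0,"wy": -0.002,"wz": 0,"dx": 0.35,"dy": -0.08,"dz": -0.2,"fingers": 255},{"wx": 0,"wy": 0,"wz": 0,"dx": 0,"dy": 0,"dz": 0,"fingers": 255},{"wx": 0,"wy": 0,"wz": 0,"dx": 0,"dy": 0,"dz": 0,"fingers": 255}])

```text
t: 10.5
tool_pos: [0.5079, 0.0666, 0.0997]
orientation: [2.509, 1.891, 0.001]
force: [-0.1, -0.3, -1.7]
opening: 0.0117
```

```bash
python3 need.py .5065 .0666 .097 -16;python3 -c "
from h import *
for n in('scene','top'): cv2.imwrite(f'pics/{n}5.png',robot.read_camera(n)[:,:,::-1])
a=[cv2.resize(cv2.imread(f'pics/{n}5.png')[185:260,185:250],None,fx=6,fy=6,interpolation=cv2.INTER_CUBIC) for n in('scene','top')]
cv2.imwrite('pics/g6.png',np.hstack(a))"; python3 fl.py 5 .078
```

```text
cm [-0.144  0.001 -0.274] rot [ 0.0001  0.0006 -0.0002]
yaw -15.99 zaxis [ 6.e-04 -1.e-04 -1.e+00] pos [0.5079 0.0666 0.0997] F [-0.1 -0.3 -1.7] M [-0.    0.1  -0.04] op 0.0117 t 10.5 q [ 0.03 -0.02  1.86 -0.    1.29  0.31]
scene flange [0.51246055 0.06428217] [0.0057 0.0103 0.0184 0.0226 0.0246]
scene flange [0.51918503 0.06828989] [0.0047 0.0126 0.0202 0.0249 0.0273]
top flange [0.50778545 0.06664521] [0.0031 0.0075 0.0192 0.0215 0.023 ]
top flange [0.51175264 0.06951241] [0.0053 0.0119 0.0208 0.0226 0.0239]
```

View pics/g6.png

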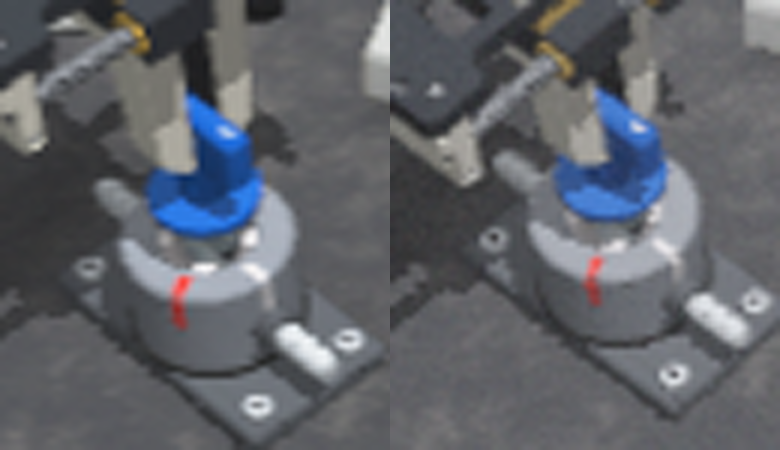

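```bash
sed -i 's/195,170,45,50/200,190,40,45/g' fl.py; python3 fl.py 5 .0779
```

```text
scene flange [0.50588088 0.06093905] [0.0106 0.0156 0.0206 0.0213 0.0224]
scene flange [0.50958777 0.06384507] [0.0191 0.0199 0.0209 0.0214 0.0215]
top flange [0.50605156 0.06561529] [0.005  0.0082 0.0203 0.0212 0.0221]
top flange [0.50907525 0.06870212] [0.0194 0.0201 0.0208 0.0216 0.0219]
```

Run:
```python
from fl import *
for n in("scene","top"):
    for b in (4,5,7): flange(n,f"pics/{n}0.png",335,255,50,60,.040,b)
for n in("scene","top"):
    for b in (4,5): flange(n,f"pics/{n}5.png",200,190,40,45,.0729,b)
```

```text
scene flange [ 0.48917661 -0.28079764] [0.0203 0.0205 0.021  0.0213 0.0218]
scene flange [ 0.48920778 -0.28074921] [0.0199 0.0204 0.021  0.0214 0.0218]Traceback (most recent call last):
  File "<stdin>", line 3, in <module>
  File "fl.py", line 7, in flange
    p=px(cs,x,y); P=np.array([onz(n,u,z) for u in p])
                              ~~~^^^^^^^
  File "h.py", line 10, in onz
    o,d=ray(n,uv); return o+d*(z-o[2])/d[2]
        ~~~^^^^^^
  File "h.py", line 8, in ray
    K,E=cam(n); d=np.linalg.inv(K)@[uv[0],uv[1],1]; d=d*[1,-1,-1]; R=E[:3,:3]; return -R.T@E[:3,3], R.T@d
        ~~~^^^
  File "h.py", line 4, in cam
    c=robot.camera_info(n); return c['intrinsics'],c['extrinsics']
ValueError: time passes only in moves, steps and waits
```

```bash
sed -i 's/^def cam(n):/import functools\n@functools.lru_cache\ndef cam(n):/' h.py; python3 need.py .507 .067 .090 -16
```

```text
cm [-0.088  0.043 -0.976] rot [ 0.0001  0.0006 -0.0001]
yaw -15.99 zaxis [ 6.e-04 -1.e-04 -1.e+00] pos [0.5079 0.0666 0.0998] F [-0.4  0.2 -1.4] M [-0.04  0.08  0.  ] op 0.0116 t 10.6 q [ 0.03 -0.02  1.86 -0.    1.29  0.31]
```

Request:
send_rows(series=[{"wx": 0,"wy": 0,"wz": 0,"dx": -0.06,"dy": 0.04,"dz": -0.4,"fingers": 255},{"wx": 0,"wy": 0,"wz": 0,"dx": 0.03,"dy": 0.0,"dz": -0.4,"fingers": 255},{"wx": 0,"wy": 0,"wz": 0,"dx": 0.05,"dy": 0,"dz": 0,"fingers": 255},{"wx": 0,"wy": 0,"wz": 0,"dx": 0,"dy": 0,"dz": 0,"fingers": 255}])

```text
t: 10.93
tool_pos: [0.5085, 0.0671, 0.0916]
orientation: [2.508, 1.89, 0.002]
force: [-0.3, 0.1, -1.9]
opening: 0.0116
```

```bash
python3 need.py .507 .067 .088 -16
```

```text
cm [-0.146 -0.013 -0.359] rot [-0.0002  0.0017 -0.0001]
yaw -16.0 zaxis [ 1.7e-03  2.0e-04 -1.0e+00] pos [0.5085 0.0671 0.0916] F [-0.3  0.1 -1.9] M [-0.03  0.12  0.01] op 0.0116 t 10.9333 q [ 0.03 -0.01  1.87  0.    1.28  0.31]
```

Request:
send_rows(series=[{"wx": 0,"wy": 0.002,"wz": 0,"dx": -0.12,"dy": 0,"dz": -0.15,"fingers": 255},{"wx": 0,"wy": 0,"wz": 0,"dx": 0,"dy": 0,"dz": -0.1,"fingers": 255},{"wx": 0,"wy": 0,"wz": 0,"dx": 0,"dy": 0,"dz": 0,"fingers": 255}])

```text
t: 11.18
tool_pos: [0.5075, 0.0674, 0.0891]
orientation: [-2.509, -1.891, -0.001]
force: [-0.3, 1.0, -1.1]
opening: 0.0121
```

```bash
python3 need.py .507 .067 .088 -16
```

```text
cm [-0.054 -0.038 -0.11 ] rot [-0.0006  0.0004 -0.0001]
yaw -15.99 zaxis [ 4.e-04  6.e-04 -1.e+00] pos [0.5075 0.0674 0.0891] F [-0.3  1.  -1.1] M [ 0.08  0.04 -0.02] op 0.0121 t 11.1833 q [ 0.03 -0.01  1.87  0.    1.27  0.31]
```

Request:
send_rows(series=[{"wx": 0,"wy": 0,"wz": 0,"dx": 0,"dy": 0.03,"dz": -0.1,"fingers": 255},{"wx": 0,"wy": 0,"wz": 0,"dx": 0,"dy": 0,"dz": -0.05,"fingers": 255},{"wx": 0,"wy": 0,"wz": 0,"dx": 0,"dy": 0,"dz": 0,"fingers": 255}])

```text
t: 11.43
tool_pos: [0.5077, 0.0679, 0.0878]
orientation: [-2.509, -1.891, -0.002]
force: [-0.1, 2.1, -0.0]
opening: 0.0118
```

```bash
python3 need.py .507 .067 .088 -16
```

```text
cm [-0.074 -0.091  0.022] rot [-0.0008  0.0009 -0.0002]
yaw -15.99 zaxis [ 9.e-04  8.e-04 -1.e+00] pos [0.5077 0.0679 0.0878] F [-0.1  2.1 -0. ] M [0.13 0.05 0.06] op 0.0118 t 11.4333 q [ 0.03 -0.    1.87  0.    1.27  0.31]
```

Contact pushes towards +y; shift that way a little.

Request:
send_rows(series=[{"wx": 0,"wy": 0,"wz": 0,"dx": 0,"dy": 0.09,"dz": 0,"fingers": 255},{"wx": 0,"wy": 0,"wz": 0,"dx": 0,"dy": 0,"dz": 0,"fingers": 255}])

```text
t: 11.6
tool_pos: [0.5077, 0.0686, 0.0877]
orientation: [2.509, 1.891, 0.001]
force: [-0.1, 0.2, -1.4]
opening: 0.012
```

```bash
python3 need.py .507 .067 .088 -16
```

```text
cm [-0.068 -0.161  0.029] rot [-0.0003  0.0007 -0.0002]
yaw -15.99 zaxis [ 7.e-04  3.e-04 -1.e+00] pos [0.5077 0.0686 0.0877] F [-0.1  0.2 -1.4] M [-0.09  0.03 -0.01] op 0.012 t 11.6 q [ 0.03 -0.    1.87  0.    1.27  0.31]
```

Request:
send_rows(series=[{"wx": 0,"wy": 0,"wz": 0,"dx": 0,"dy": 0,"dz": -0.08,"fingers": 255},{"wx": 0,"wy": 0,"wz": 0,"dx": 0,"dy": 0,"dz": -0.08,"fingers": 255}], newtons=60)

```text
t: 11.77
tool_pos: [0.5079, 0.0685, 0.0863]
orientation: [2.508, 1.891, 0.002]
force: [-0.6, -0.1, 1.6]
opening: 0.0116
```

```bash
python3 need.py .5077 .0685 .088 -16
```

```text
cm [-0.02   0.004  0.171] rot [-0.      0.0012 -0.0002]
yaw -15.99 zaxis [ 0.0012  0.     -1.    ] pos [0.5079 0.0685 0.0863] F [-0.6 -0.1  1.6] M [-0.03  0.23  0.04] op 0.0116 t 11.7667 q [ 0.03 -0.    1.87 -0.    1.27  0.31]
```

Request:
send_rows(series=[{"wx": 0,"wy": 0.001,"wz": 0,"dx": -0.01,"dy": 0,"dz": -0.06,"fingers": 255},{"wx": 0,"wy": 0,"wz": 0,"dx": 0,"dy": 0,"dz": -0.06,"fingers": 255}])

```text
t: 11.93
tool_pos: [0.5081, 0.0685, 0.0857]
orientation: [2.508, 1.891, 0.001]
force: [-2.1, -0.4, 3.9]
opening: 0.0116
```

```bash
python3 need.py .5077 .0685 .088 -16
```

```text
cm [-0.043  0.003  0.229] rot [-0.      0.0008 -0.0002]
yaw -15.99 zaxis [ 8.e-04  0.e+00 -1.e+00] pos [0.5081 0.0685 0.0857] F [-2.1 -0.4  3.9] M [-0.08  0.59  0.  ] op 0.0116 t 11.9333 q [0.03 0.   1.87 0.   1.27 0.31]
```

Request:
send_rows(series=[{"wx": 0,"wy": 0,"wz": 0,"dx": -0.07,"dy": 0,"dz": -0.04,"fingers": 255},{"wx": 0,"wy": 0,"wz": -0.05,"dx": -0.02,"dy": 0,"dz": -0.05,"fingers": 255},{"wx": 0,"wy": 0,"wz": -0.06,"dx": 0,"dy": 0,"dz": -0.05,"fingers": 255}])

```text
t: 12.18
tool_pos: [0.508, 0.0685, 0.0854]
orientation: [2.609, 1.748, 0.003]
force: [-2.0, -0.4, 3.8]
opening: 0.0118
```

```bash
python3 need.py .5077 .0685 .0812 -76
```

```text
cm [-0.033 -0.001 -0.422] rot [ 0.0014  0.0024 -0.9363]
yaw -22.35 zaxis [ 2.7e-03 -1.0e-04 -1.0e+00] pos [0.508  0.0685 0.0854] F [-2.  -0.4  3.8] M [-0.05  0.56  0.01] op 0.0118 t 12.1833 q [ 0.03 -0.    1.88 -0.    1.26  0.42]
```

Request:
send_rows(series=[{"wx": 0,"wy": 0.002,"wz": -0.06,"dx": -0.08,"dy": 0,"dz": -0.1,"fingers": 255},{"wx": 0,"wy": 0.001,"wz": -0.06,"dx": -0.05,"dy": 0,"dz": -0.1,"fingers": 255}])

```text
t: 12.35
tool_pos: [0.508, 0.0685, 0.0849]
orientation: [2.713, 1.581, 0.003]
force: [-1.5, -0.4, 6.3]
opening: 0.0118
```

```bash
python3 need.py .5077 .0685 .0812 -76
```

```text
cm [-0.031  0.003 -0.365] rot [ 0.0014  0.0023 -0.8106]
yaw -29.55 zaxis [ 2.6e-03 -4.0e-04 -1.0e+00] pos [0.508  0.0685 0.0849] F [-1.5 -0.4  6.3] M [-0.09  0.41  0.1 ] op 0.0118 t 12.35 q [ 0.03 -0.    1.88 -0.    1.26  0.55]
```

Request:
send_rows(series=[{"wx": 0,"wy": 0.003,"wz": -0.05,"dx": -0.08,"dy": 0,"dz": -0.15,"fingers": 255},{"wx": 0,"wy": 0.001,"wz": -0.05,"dx": -0.06,"dy": 0,"dz": -0.15,"fingers": 255},{"wx": 0,"wy": 0.001,"wz": -0.05,"dx": -0.06,"dy": 0,"dz": -0.15,"fingers": 255}])

```text
t: 12.6
tool_pos: [0.5084, 0.0685, 0.084]
orientation: [2.829, 1.361, 0.004]
force: [-3.5, 0.8, 11.4]
opening: 0.0114
```

```bash
python3 need.py .5077 .0685 .0812 -76
```

```text
cm [-0.073  0.001 -0.281] rot [ 0.0015  0.0025 -0.6524]
yaw -38.62 zaxis [ 2.8e-03 -6.0e-04 -1.0e+00] pos [0.5084 0.0685 0.084 ] F [-3.5  0.8 11.4] M [-0.16  1.04  0.1 ] op 0.0114 t 12.6 q [ 0.03  0.    1.88 -0.    1.26  0.71]
```

Request:
send_rows(series=[{"wx": 0,"wy": 0.004,"wz": -0.07,"dx": -0.15,"dy": 0,"dz": -0.15,"fingers": 255},{"wx": 0,"wy": 0.002,"wz": -0.07,"dx": -0.12,"dy": 0,"dz": -0.15,"fingers": 255}])

```text
t: 12.77
tool_pos: [0.5081, 0.0684, 0.0839]
orientation: [2.921, 1.152, 0.002]
force: [-0.1, 0.1, 8.3]
opening: 0.0115
```

```bash
python3 need.py .5077 .0685 .0812 -76
```

```text
cm [-0.043  0.013 -0.271] rot [ 0.0015  0.0017 -0.507 ]
yaw -46.95 zaxis [ 0.002 -0.001 -1.   ] pos [0.5081 0.0684 0.0839] F [-0.1  0.1  8.3] M [-0.11  0.22  0.08] op 0.0115 t 12.7667 q [ 0.03  0.    1.88 -0.    1.26  0.85]
```

Request:
send_rows(series=[{"wx": 0,"wy": 0.002,"wz": -0.04,"dx": -0.1,"dy": 0,"dz": -0.22,"fingers": 255},{"wx": 0,"wy": 0.002,"wz": -0.04,"dx": -0.1,"dy": 0,"dz": -0.22,"fingers": 255}])

```text
t: 12.93
tool_pos: [0.5086, 0.0684, 0.0832]
orientation: [2.967, 1.025, 0.004]
force: [-5.9, -1.2, 15.7]
opening: 0.0116
```

```bash
python3 need.py .5077 .0685 .0812 -76
```

```text
cm [-0.09   0.011 -0.199] rot [ 0.0018  0.003  -0.421 ]
yaw -51.88 zaxis [ 0.0033 -0.0011 -1.    ] pos [0.5086 0.0684 0.0832] F [-5.9 -1.2 15.7] M [-0.09  1.31  0.1 ] op 0.0116 t 12.9333 q [ 0.03  0.    1.88 -0.    1.26  0.94]
```

Request:
send_rows(series=[{"wx": 0,"wy": 0.004,"wz": -0.05,"dx": -0.22,"dy": 0,"dz": -0.17,"fingers": 255},{"wx": 0,"wy": 0.003,"wz": -0.05,"dx": -0.17,"dy": 0,"dz": -0.2,"fingers": 255}])

```text
t: 13.1
tool_pos: [0.5081, 0.0683, 0.0834]
orientation: [3.016, 0.869, 0.005]
force: [-0.3, -0.8, 9.4]
opening: 0.0115
```

```bash
python3 need.py .5077 .0685 .0812 -76
```

```text
cm [-0.038  0.025 -0.222] rot [ 0.0022  0.0033 -0.3167]
yaw -57.85 zaxis [ 0.0036 -0.0016 -1.    ] pos [0.5081 0.0683 0.0834] F [-0.3 -0.8  9.4] M [-0.16  0.17  0.07] op 0.0115 t 13.1 q [ 0.03  0.    1.88 -0.    1.26  1.05]
```

Request:
send_rows(series=[{"wx": 0,"wy": 0.004,"wz": -0.03,"dx": -0.22,"dy": 0,"dz": -0.28,"fingers": 255},{"wx": 0,"wy": 0.003,"wz": -0.03,"dx": -0.24,"dy": 0,"dz": -0.28,"fingers": 255}])

```text
t: 13.27
tool_pos: [0.5081, 0.0682, 0.0829]
orientation: [3.042, 0.771, 0.009]
force: [-1.2, -0.4, 16.1]
opening: 0.0115
```

```bash
python3 need.py .5077 .0685 .0812 -76
```

```text
cm [-0.043  0.028 -0.169] rot [ 0.0026  0.0064 -0.2524]
yaw -61.54 zaxis [ 0.0067 -0.0018 -1.    ] pos [0.5081 0.0682 0.0829] F [-1.2 -0.4 16.1] M [-0.08  0.41  0.09] op 0.0115 t 13.2667 q [ 0.03 -0.    1.88 -0.    1.26  1.11]
```

Request:
send_rows(series=[{"wx": 0,"wy": 0.008,"wz": -0.04,"dx": -0.28,"dy": 0,"dz": -0.28,"fingers": 255},{"wx": 0,"wy": 0.006,"wz": -0.04,"dx": -0.25,"dy": 0,"dz": -0.28,"fingers": 255}])

```text
t: 13.43
tool_pos: [0.5081, 0.0682, 0.0829]
orientation: [3.072, 0.645, 0.006]
force: [-0.4, -1.1, 12.5]
opening: 0.0115
```

```bash
python3 need.py .5077 .0685 .0812 -76
```

```text
cm [-0.037  0.033 -0.169] rot [ 0.0024  0.004  -0.1693]
yaw -66.3 zaxis [ 0.0042 -0.0021 -1.    ] pos [0.5081 0.0682 0.0829] F [-0.4 -1.1 12.5] M [-0.11  0.22  0.08] op 0.0115 t 13.4333 q [ 0.03  0.    1.88 -0.    1.26  1.19]
```

Request:
send_rows(series=[{"wx": 0.002,"wy": 0.004,"wz": -0.03,"dx": -0.28,"dy": 0.02,"dz": -0.34,"fingers": 255},{"wx": 0,"wy": 0.004,"wz": -0.03,"dx": -0.28,"dy": 0.02,"dz": -0.34,"fingers": 255}])

```text
t: 13.6
tool_pos: [0.5081, 0.0682, 0.0823]
orientation: [3.091, 0.547, 0.013]
force: [-2.0, -1.9, 20.0]
opening: 0.0116
```

```bash
python3 need.py .5077 .0685 .0812 -76
```

```text
cm [-0.045  0.03  -0.115] rot [ 0.0013  0.0083 -0.1059]
yaw -69.94 zaxis [ 8.3e-03 -9.0e-04 -1.0e+00] pos [0.5081 0.0682 0.0823] F [-2.  -1.9 20. ] M [-0.39  0.65  0.13] op 0.0116 t 13.6 q [ 0.03 -0.    1.88 -0.    1.25  1.26]
```

Request:
send_rows(series=[{"wx": 0,"wy": 0.008,"wz": -0.05,"dx": -0.28,"dy": 0.03,"dz": -0.28,"fingers": 255}])

```text
t: 13.68
tool_pos: [0.508, 0.0682, 0.0826]
orientation: [3.104, 0.468, 0.009]
force: [-0.2, -1.8, 13.0]
opening: 0.0115
```

```bash
python3 need.py .5077 .0685 .0812 -76
```

```text
cm [-0.033  0.03  -0.142] rot [ 0.0018  0.0063 -0.0547]
yaw -72.87 zaxis [ 0.0063 -0.0016 -1.    ] pos [0.508  0.0682 0.0826] F [-0.2 -1.8 13. ] M [-0.44  0.22  0.16] op 0.0115 t 13.6833 q [ 0.03 -0.    1.88 -0.    1.26  1.31]
```

Request:
send_rows(series=[{"wx": 0.001,"wy": 0.005,"wz": -0.03,"dx": -0.28,"dy": 0.03,"dz": -0.33,"fingers": 255},{"wx": 0,"wy": 0.005,"wz": -0.025,"dx": -0.26,"dy": 0.03,"dz": -0.29,"fingers": 255}])

```text
t: 13.85
tool_pos: [0.5081, 0.0682, 0.0824]
orientation: [3.116, 0.376, 0.012]
force: [-1.2, -1.8, 14.3]
opening: 0.0118
```

```bash
python3 need.py .5077 .0685 .0812 -76; python3 -c "
from h import *
for n in('scene','top'): cv2.imwrite(f'pics/{n}6.png',robot.read_camera(n)[:,:,::-1])
a=[cv2.resize(cv2.imread(f'pics/{n}6.png')[185:260,185:250],None,fx=6,fy=6,interpolation=cv2.INTER_CUBIC) for n in('scene','top')]
cv2.imwrite('pics/g7.png',np.hstack(a))"; python3 need.py .5077 .0685 .0812 -76
```

```text
cm [-0.038  0.034 -0.123] rot [0.002  0.008  0.0044]
yaw -76.25 zaxis [ 0.008 -0.002 -1.   ] pos [0.5081 0.0682 0.0824] F [-1.2 -1.8 14.3] M [-0.4   0.48  0.18] op 0.0118 t 13.85 q [ 0.04 -0.    1.88 -0.    1.25  1.37]
cm [-0.035  0.034 -0.117] rot [0.002 0.008 0.004]
yaw -76.23 zaxis [ 0.008 -0.002 -1.   ] pos [0.508  0.0682 0.0824] F [-0.5 -1.2 14.8] M [-0.44  0.36  0.06] op 0.0114 t 13.95 q [ 0.04 -0.    1.88 -0.    1.25  1.37]
```

View pics/g7.png

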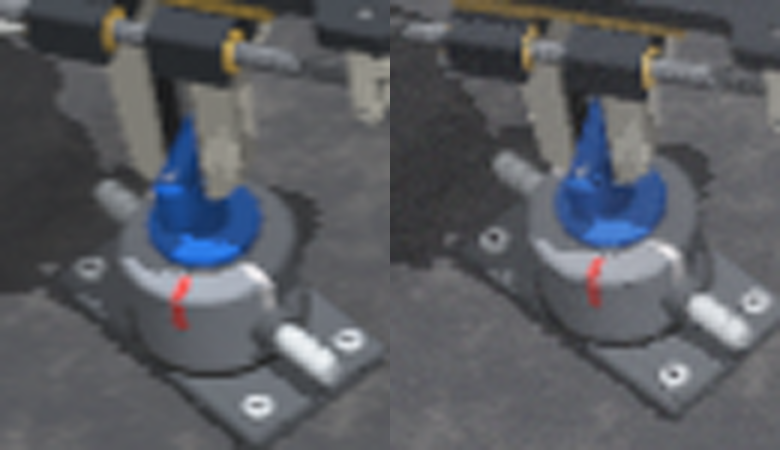

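Request:
send_rows(series=[{"wx": 0.001,"wy": 0.006,"wz": 0.03,"dx": -0.28,"dy": 0.04,"dz": -0.33,"fingers": 255},{"wx": 0.001,"wy": 0.006,"wz": 0.03,"dx": -0.28,"dy": 0.04,"dz": -0.33,"fingers": 255}])

```text
t: 14.12
tool_pos: [0.5082, 0.0682, 0.0822]
orientation: [3.104, 0.47, 0.013]
force: [-1.9, -3.1, 18.2]
opening: 0.0119
```

```bash
python3 need.py .5077 .0685 .0812 -76
```

```text
cm [-0.047  0.028 -0.099] rot [ 0.0012  0.0084 -0.0564]
yaw -72.77 zaxis [ 8.4e-03 -9.0e-04 -1.0e+00] pos [0.5082 0.0682 0.0822] F [-1.9 -3.1 18.2] M [-0.56  0.54 -0.16] op 0.0119 t 14.1167 q [ 0.03 -0.    1.88 -0.    1.25  1.3 ]
```

Request:
send_rows(series=[{"wx": 0.001,"wy": 0.008,"wz": -0.03,"dx": -0.3,"dy": -0.05,"dz": -0.33,"fingers": 255},{"wx": 0,"wy": 0.006,"wz": -0.03,"dx": -0.3,"dy": -0.03,"dz": -0.33,"fingers": 255}])

```text
t: 14.28
tool_pos: [0.5081, 0.0678, 0.0822]
orientation: [3.118, 0.379, 0.012]
force: [-1.2, 0.6, 15.0]
opening: 0.0115
```

```bash
python3 need.py .5077 .0685 .0812 -76
```

```text
cm [-0.041  0.075 -0.104] rot [-0.0007  0.0073  0.0023]
yaw -76.13 zaxis [ 7.3e-03  7.0e-04 -1.0e+00] pos [0.5081 0.0678 0.0822] F [-1.2  0.6 15. ] M [0.27 0.38 0.18] op 0.0115 t 14.2833 q [ 0.03 -0.    1.88  0.    1.25  1.36]
```

Request:
send_rows(series=[{"wx": 0,"wy": 0.005,"wz": 0.04,"dx": -0.3,"dy": 0.02,"dz": -0.35,"fingers": 255},{"wx": 0,"wy": 0.005,"wz": 0.03,"dx": -0.3,"dy": 0.02,"dz": -0.35,"fingers": 255},{"wx": 0,"wy": 0.006,"wz": -0.04,"dx": -0.3,"dy": 0,"dz": -0.35,"fingers": 255},{"wx": 0,"wy": 0.005,"wz": -0.03,"dx": -0.3,"dy": 0,"dz": -0.35,"fingers": 255}])

```text
t: 14.62
tool_pos: [0.508, 0.068, 0.082]
orientation: [3.118, 0.379, 0.019]
force: [-2.1, 0.0, 17.4]
opening: 0.0114
```

```bash
python3 need.py .5077 .0685 .0812 -76
```

```text
cm [-0.031  0.054 -0.081] rot [-0.0005  0.0121  0.0023]
yaw -76.13 zaxis [ 1.210e-02  4.000e-04 -9.999e-01] pos [0.508 0.068 0.082] F [-2.1  0.  17.4] M [-0.19  0.64  0.15] op 0.0114 t 14.6167 q [ 0.03 -0.01  1.89  0.    1.25  1.36]
```

Request:
send_rows(series=[{"wx": 0,"wy": 0.012,"wz": 0,"dx": -0.2,"dy": 0,"dz": -0.2,"fingers": 255},{"wx": 0,"wy": 0.008,"wz": 0,"dx": -0.1,"dy": 0,"dz": -0.1,"fingers": 255},{"wx": 0,"wy": 0.004,"wz": 0,"dx": 0,"dy": 0,"dz": -0.03,"fingers": 255}])

```text
t: 14.87
tool_pos: [0.5085, 0.0679, 0.0832]
orientation: [-3.118, -0.376, 0.006]
force: [-1.8, 0.6, -0.4]
opening: 0.0117
```

```bash
python3 need.py .5077 .0685 .0812 -76
```

```text
cm [-0.084  0.057 -0.197] rot [-0.0003 -0.0038  0.0041]
yaw -76.23 zaxis [-3.8e-03  4.0e-04 -1.0e+00] pos [0.5085 0.0679 0.0832] F [-1.8  0.6 -0.4] M [0.   0.34 0.07] op 0.0117 t 14.8667 q [0.03 0.01 1.87 0.   1.27 1.36]
```

Request:
send_rows(series=[{"wx": 0,"wy": 0,"wz": 0,"dx": 0,"dy": 0,"dz": 0,"fingers": 180},{"wx": 0,"wy": 0,"wz": 0,"dx": 0,"dy": 0,"dz": 0,"fingers": 140},{"wx": 0,"wy": 0,"wz": 0,"dx": 0,"dy": 0,"dz": 0,"fingers": 100},{"wx": 0,"wy": 0,"wz": 0,"dx": 0,"dy": 0,"dz": 0,"fingers": 100},{"wx": 0,"wy": 0,"wz": 0,"dx": 0,"dy": 0,"dz": 0,"fingers": 100},{"wx": 0,"wy": 0,"wz": 0,"dx": 0,"dy": 0,"dz": 0,"fingers": 100}])

```text
t: 15.37
tool_pos: [0.5072, 0.0679, 0.0811]
orientation: [-3.118, -0.377, 0.01]
force: [0.5, -0.8, 1.1]
opening: 0.047
```

```bash
python3 need.py .5077 .0685 .12 -76
```

```text
cm [0.048 0.062 3.89 ] rot [-0.0003 -0.0068  0.0039]
yaw -76.22 zaxis [-6.8e-03  3.0e-04 -1.0e+00] pos [0.5072 0.0679 0.0811] F [ 0.5 -0.8  1.1] M [0.02 0.2  0.  ] op 0.047 t 15.3667 q [0.03 0.01 1.87 0.   1.27 1.36]
```

Raise straight up by a few cm and look.

Request:
send_rows(series=[{"wx": 0,"wy": 0,"wz": 0,"dx": 0,"dy": 0,"dz": 0.6,"fingers": 100},{"wx": 0,"wy": 0,"wz": 0,"dx": 0.05,"dy": 0,"dz": 1.2,"fingers": 100},{"wx": 0,"wy": 0,"wz": 0,"dx": 0.1,"dy": 0,"dz": 1.5,"fingers": 100},{"wx": 0,"wy": 0,"wz": 0,"dx": 0,"dy": 0,"dz": 2,"fingers": 100},{"wx": 0,"wy": 0,"wz": 0,"dx": 0,"dy": 0,"dz": 2,"fingers": 100},{"wx": 0,"wy": 0,"wz": 0,"dx": 0,"dy": 0,"dz": 2,"fingers": 100},{"wx": 0,"wy": 0,"wz": 0,"dx": 0,"dy": 0,"dz": 0,"fingers": 100}])

```text
t: 15.95
tool_pos: [0.507, 0.0678, 0.1817]
orientation: [-3.118, -0.377, 0.014]
force: [0.5, -0.1, 1.2]
opening: 0.0564
```

```bash
python3 need.py .5077 .0685 .12 -76; python3 -c "
from h import *
for n in('scene','top'): cv2.imwrite(f'pics/{n}7.png',robot.read_camera(n)[:,:,::-1])
a=[cv2.resize(cv2.imread(f'pics/{n}7.png')[185:260,185:250],None,fx=6,fy=6,interpolation=cv2.INTER_CUBIC) for n in('scene','top')]
cv2.imwrite('pics/g8.png',np.hstack(a))"
```

```text
cm [ 0.073  0.068 -6.174] rot [-0.0002 -0.0087  0.0039]
yaw -76.23 zaxis [-8.7e-03  2.0e-04 -1.0e+00] pos [0.507  0.0678 0.1817] F [ 0.5 -0.1  1.2] M [-0.06  0.13 -0.04] op 0.0564 t 15.95 q [ 0.03 -0.08  1.77  0.    1.46  1.36]
```

View pics/g8.png

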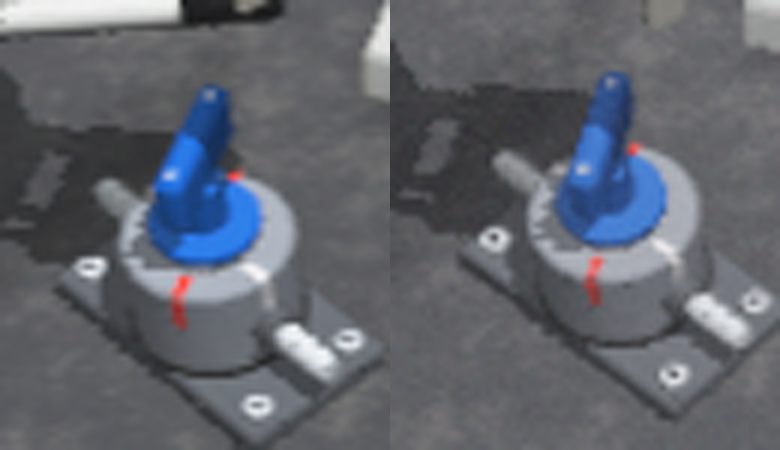

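Run:
```python
from h import *
D={"scene":((210,94),(170,173)),"top":((222,82),(193,168))}
for n,(a,b) in D.items():
    f=lambda v:(np.array(v)+.5)/6-.5+[185,185]
    for z in(.1044,.109):
        p,q=[onz(n,f(v),z) for v in(a,b)]; d=p-q; print(n,z,((p+q)/2).round(4),np.hypot(*d[:2]).round(4),np.degrees(np.arctan2(d[1],d[0])).round(1))
A=cv2.imread("pics/scene7.png");cv2.imwrite("pics/full7.png",A)
```

```text
scene 0.1044 [0.5084 0.0653 0.1044] 0.0397 13.6
scene 0.109 [0.505  0.0624 0.109 ] 0.0395 13.6
top 0.1044 [0.507  0.0695 0.1044] 0.0399 14.0
top 0.109 [0.5041 0.0674 0.109 ] 0.0397 14.0
```

View pics/full7.png

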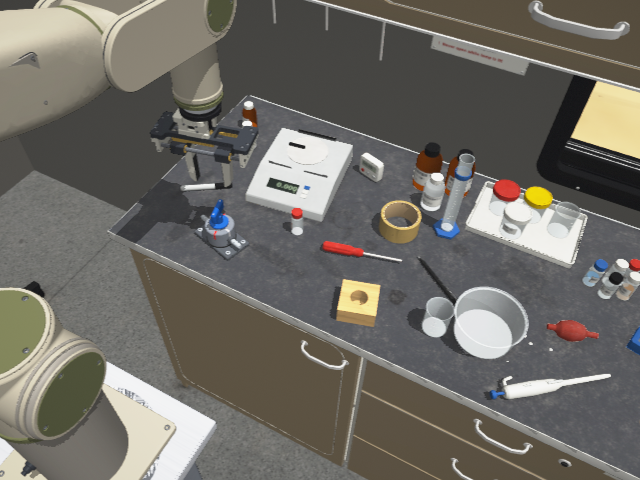

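Request:
send_rows(series=[{"wx": 0,"wy": -0.008,"wz": 0,"dx": 0.08,"dy": 0.06,"dz": -1.5,"fingers": 255},{"wx": 0,"wy": 0,"wz": 0,"dx": 0,"dy": 0,"dz": -1.5,"fingers": 255},{"wx": 0,"wy": 0,"wz": 0,"dx": 0,"dy": 0,"dz": -1,"fingers": 255},{"wx": 0,"wy": 0,"wz": 0,"dx": 0,"dy": 0,"dz": 0,"fingers": 255},{"wx": 0,"wy": 0,"wz": 0,"dx": 0,"dy": 0,"dz": 0,"fingers": 255},{"wx": 0,"wy": 0,"wz": 0,"dx": 0,"dy": 0,"dz": 0,"fingers": 255},{"wx": 0,"wy": 0,"wz": 0,"dx": 0,"dy": 0,"dz": 0,"fingers": 255},{"wx": 0,"wy": 0,"wz": 0,"dx": 0,"dy": 0,"dz": 0,"fingers": 255},{"wx": 0,"wy": 0,"wz": 0,"dx": 0,"dy": 0,"dz": 0,"fingers": 255}], newtons=20)

```text
t: 16.8
tool_pos: [0.5037, 0.0682, 0.1334]
orientation: [-3.118, -0.376, 0.016]
force: [0.4, 0.4, 0.1]
opening: 0.0024
```

```bash
python3 need.py .5077 .0685 .112 -76
```

```text
cm [ 0.403  0.03  -2.142] rot [ 0.0001 -0.0102  0.0041]
yaw -76.23 zaxis [-1.020e-02 -1.000e-04 -9.999e-01] pos [0.5037 0.0682 0.1334] F [0.4 0.4 0.1] M [-0.02  0.16 -0.  ] op 0.0024 t 16.8 q [ 0.03 -0.05  1.83  0.    1.37  1.36]
```

Request:
send_rows(series=[{"wx": 0,"wy": -0.01,"wz": 0,"dx": 0.45,"dy": 0.03,"dz": -0.7,"fingers": 255},{"wx": 0,"wy": 0,"wz": 0,"dx": 0.1,"dy": 0,"dz": -0.7,"fingers": 255},{"wx": 0,"wy": 0,"wz": 0,"dx": 0.05,"dy": 0,"dz": -0.2,"fingers": 255},{"wx": 0,"wy": 0,"wz": 0,"dx": 0,"dy": 0,"dz": 0,"fingers": 255},{"wx": 0,"wy": 0,"wz": 0,"dx": 0,"dy": 0,"dz": 0,"fingers": 255}])

```text
t: 17.22
tool_pos: [0.5112, 0.0686, 0.1168]
orientation: [3.119, 0.376, 0.005]
force: [-0.1, 0.2, -0.0]
opening: 0.0003
```

```bash
python3 need.py .5077 .0685 .106 -76
```

```text
cm [-0.354 -0.01  -1.076] rot [0.     0.0032 0.0041]
yaw -76.23 zaxis [ 0.0032 -0.     -1.    ] pos [0.5112 0.0686 0.1168] F [-0.1  0.2 -0. ] M [-0.02  0.1  -0.03] op 0.0003 t 17.2167 q [ 0.03 -0.03  1.84 -0.    1.32  1.36]
```

Request:
send_rows(series=[{"wx": 0,"wy": 0.003,"wz": 0,"dx": -0.2,"dy": 0,"dz": -0.5,"fingers": 255},{"wx": 0,"wy": 0,"wz": 0,"dx": 0,"dy": 0,"dz": -0.3,"fingers": 255},{"wx": 0,"wy": 0,"wz": 0,"dx": 0,"dy": 0,"dz": 0,"fingers": 255},{"wx": 0,"wy": 0,"wz": 0,"dx": 0,"dy": 0,"dz": 0,"fingers": 255}])

```text
t: 17.55
tool_pos: [0.5088, 0.0686, 0.1077]
orientation: [-3.119, -0.377, 0.001]
force: [0.8, -0.7, -0.0]
opening: 0.0004
```

```bash
python3 need.py .5077 .0685 .106 -76
```

```text
cm [-0.11  -0.011 -0.173] rot [ 0.     -0.0008  0.004 ]
yaw -76.23 zaxis [-8.e-04 -0.e+00 -1.e+00] pos [0.5088 0.0686 0.1077] F [ 0.8 -0.7 -0. ] M [-0.04  0.14 -0.  ] op 0.0004 t 17.55 q [ 0.03 -0.02  1.85 -0.    1.31  1.36]
```

Request:
send_rows(series=[{"wx": 0,"wy": 0,"wz": 0,"dx": -0.05,"dy": 0,"dz": -0.15,"fingers": 255},{"wx": 0,"wy": 0,"wz": 0,"dx": 0,"dy": 0,"dz": 0,"fingers": 255}])

```text
t: 17.72
tool_pos: [0.5082, 0.0686, 0.1061]
orientation: [-3.119, -0.377, 0.001]
force: [1.4, 0.4, 0.4]
opening: 0.0006
```

Request:
send_rows(series=[{"wx": 0,"wy": 0,"wz": 0,"dx": 0,"dy": 0,"dz": -0.05,"fingers": 255}])

```text
t: 17.8
tool_pos: [0.5084, 0.0686, 0.1058]
orientation: [-3.119, -0.377, 0.001]
force: [0.2, -0.3, 0.1]
opening: 0.0008
```

Request:
send_rows(series=[{"wx": 0,"wy": 0,"wz": 0,"dx": 0,"dy": 0,"dz": -0.05,"fingers": 255}])

```text
t: 17.88
tool_pos: [0.5084, 0.0686, 0.1053]
orientation: [-3.119, -0.377, 0.001]
force: [-0.6, 0.6, -0.2]
opening: 0.0007
```

Request:
send_rows(series=[{"wx": 0,"wy": 0,"wz": 0,"dx": 0,"dy": 0,"dz": -0.05,"fingers": 255}])

```text
t: 17.97
tool_pos: [0.5085, 0.0686, 0.1049]
orientation: [3.119, 0.377, -0.0]
force: [0.3, -0.0, 0.9]
opening: 0.0003
```

Request:
send_rows(series=[{"wx": 0,"wy": 0,"wz": 0,"dx": 0,"dy": 0,"dz": -0.05,"fingers": 255}])

```text
t: 18.05
tool_pos: [0.5086, 0.0686, 0.1045]
orientation: [3.119, 0.377, 0.0]
force: [-0.1, 0.2, 3.0]
opening: 0.0004
```

Request:
send_rows(series=[{"wx": 0,"wy": 0,"wz": 0,"dx": 0,"dy": 0,"dz": -0.05,"fingers": 255}])

```text
t: 18.13
tool_pos: [0.5089, 0.0686, 0.1044]
orientation: [3.119, 0.377, 0.001]
force: [-1.9, 0.8, 5.5]
opening: 0.0006
```

Request:
send_rows(series=[{"wx": 0,"wy": 0,"wz": 0,"dx": 0,"dy": 0,"dz": -0.05,"fingers": 255}])

```text
t: 18.22
tool_pos: [0.5091, 0.0686, 0.1044]
orientation: [3.119, 0.377, 0.002]
force: [-0.9, 0.8, 5.3]
opening: 0.0008
```

Request:
send_rows(series=[{"wx": 0,"wy": 0,"wz": 0,"dx": 0,"dy": 0,"dz": 0.5,"fingers": 255},{"wx": 0,"wy": 0,"wz": 0,"dx": 0,"dy": 0,"dz": 0.8,"fingers": 130},{"wx": 0,"wy": 0,"wz": 0,"dx": 0,"dy": 0,"dz": 0,"fingers": 130},{"wx": 0,"wy": 0,"wz": 0,"dx": 0,"dy": 0,"dz": 0,"fingers": 130},{"wx": 0,"wy": 0,"wz": 0,"dx": 0,"dy": 0,"dz": 0,"fingers": 130},{"wx": 0,"wy": 0,"wz": 0,"dx": 0,"dy": 0,"dz": 0,"fingers": 130},{"wx": 0,"wy": 0,"wz": 0,"dx": 0,"dy": 0,"dz": 0,"fingers": 130},{"wx": 0,"wy": 0,"wz": 0,"dx": 0,"dy": 0,"dz": 0,"fingers": 130}], newtons=60)

```text
t: 18.88
tool_pos: [0.5092, 0.0686, 0.1186]
orientation: [3.119, 0.377, 0.003]
force: [0.3, 0.9, -0.3]
opening: 0.0424
```

```bash
python3 need.py .508 .0682 .0835 -76.2
```

```text
cm [-0.118 -0.042 -3.514] rot [-0.      0.0017  0.0006]
yaw -76.23 zaxis [ 0.0017  0.     -1.    ] pos [0.5092 0.0686 0.1186] F [ 0.3  0.9 -0.3] M [-0.06  0.15  0.04] op 0.0424 t 18.8833 q [ 0.03 -0.03  1.84 -0.    1.33  1.36]
```

Request:
send_rows(series=[{"wx": 0,"wy": 0.002,"wz": 0,"dx": -0.1,"dy": -0.04,"dz": -0.7,"fingers": 130},{"wx": 0,"wy": 0,"wz": 0,"dx": 0,"dy": 0,"dz": -0.7,"fingers": 130},{"wx": 0,"wy": 0,"wz": 0,"dx": 0,"dy": 0,"dz": -0.7,"fingers": 130},{"wx": 0,"wy": 0,"wz": 0,"dx": 0,"dy": 0,"dz": -0.5,"fingers": 130},{"wx": 0,"wy": 0,"wz": 0,"dx": 0,"dy": 0,"dz": -0.2,"fingers": 130},{"wx": 0,"wy": 0,"wz": 0,"dx": 0,"dy": 0,"dz": 0,"fingers": 130},{"wx": 0,"wy": 0,"wz": 0,"dx": 0,"dy": 0,"dz": 0,"fingers": 130}])

```text
t: 19.47
tool_pos: [0.5063, 0.0681, 0.0854]
orientation: [-3.119, -0.376, 0.007]
force: [-0.0, -0.2, 0.8]
opening: 0.0456
```

```bash
python3 need.py .508 .0682 .0835 -76.2
```

```text
cm [ 0.166  0.01  -0.185] rot [ 0.0001 -0.0043  0.0006]
yaw -76.23 zaxis [-4.3e-03 -1.0e-04 -1.0e+00] pos [0.5063 0.0681 0.0854] F [-0.  -0.2  0.8] M [-0.08  0.08  0.01] op 0.0456 t 19.4667 q [0.03 0.   1.87 0.   1.27 1.36]
```

Request:
send_rows(series=[{"wx": 0,"wy": -0.004,"wz": 0,"dx": 0.17,"dy": 0.01,"dz": -0.16,"fingers": 200},{"wx": 0,"wy": 0,"wz": 0,"dx": 0,"dy": 0,"dz": 0,"fingers": 200},{"wx": 0,"wy": 0,"wz": 0,"dx": 0,"dy": 0,"dz": 0,"fingers": 200}])

```text
t: 19.72
tool_pos: [0.5085, 0.0682, 0.0839]
orientation: [3.119, 0.377, 0.001]
force: [-0.1, -0.5, -0.0]
opening: 0.0299
```

```bash
python3 need.py .508 .0682 .0835 -76.2
```

```text
cm [-0.047 -0.003 -0.038] rot [0.0001 0.0005 0.0005]
yaw -76.23 zaxis [ 5.e-04 -1.e-04 -1.e+00] pos [0.5085 0.0682 0.0839] F [-0.1 -0.5 -0. ] M [-0.02  0.08 -0.04] op 0.0299 t 19.7167 q [ 0.03  0.    1.87 -0.    1.26  1.36]
```

Request:
send_rows(series=[{"wx": 0,"wy": 0,"wz": 0,"dx": -0.04,"dy": 0,"dz": 0,"fingers": 255},{"wx": 0,"wy": 0,"wz": 0,"dx": 0,"dy": 0,"dz": 0,"fingers": 255},{"wx": 0,"wy": 0,"wz": 0,"dx": 0,"dy": 0,"dz": 0,"fingers": 255},{"wx": 0,"wy": 0,"wz": 0,"dx": 0,"dy": 0,"dz": 0,"fingers": 255},{"wx": 0,"wy": 0,"wz": 0,"dx": 0,"dy": 0,"dz": 0,"fingers": 255},{"wx": 0,"wy": 0,"wz": 0,"dx": 0,"dy": 0,"dz": 0,"fingers": 255},{"wx": 0,"wy": 0,"wz": 0,"dx": 0,"dy": 0,"dz": 0,"fingers": 255}], newtons=60)

```text
t: 20.3
tool_pos: [0.5086, 0.0682, 0.0847]
orientation: [3.119, 0.377, 0.003]
force: [-0.1, 0.4, -0.5]
opening: 0.0118
```

```bash
python3 need.py .508 .0682 .0835 -76.2
```

```text
cm [-0.056 -0.    -0.117] rot [0.0001 0.0019 0.0005]
yaw -76.23 zaxis [ 1.9e-03 -1.0e-04 -1.0e+00] pos [0.5086 0.0682 0.0847] F [-0.1  0.4 -0.5] M [-0.05  0.14 -0.01] op 0.0118 t 20.3 q [ 0.03  0.    1.87 -0.    1.26  1.36]
```

Request:
send_rows(series=[{"wx": 0,"wy": 0.002,"wz": 0,"dx": -0.12,"dy": 0,"dz": -0.15,"fingers": 255},{"wx": 0,"wy": 0.002,"wz": 0,"dx": -0.18,"dy": 0,"dz": -0.22,"fingers": 255},{"wx": 0,"wy": 0.003,"wz": 0,"dx": -0.22,"dy": 0,"dz": -0.26,"fingers": 255}])

```text
t: 20.55
tool_pos: [0.5085, 0.0683, 0.0836]
orientation: [3.118, 0.377, 0.009]
force: [-0.1, 0.5, 15.1]
opening: 0.0115
```

```bash
python3 need.py .508 .0682 .0835 -76.2
```

```text
cm [-0.051 -0.007 -0.011] rot [-0.      0.0059  0.0005]
yaw -76.23 zaxis [ 0.0059  0.     -1.    ] pos [0.5085 0.0683 0.0836] F [-0.1  0.5 15.1] M [-0.14  0.42 -0.02] op 0.0115 t 20.55 q [ 0.03 -0.    1.88 -0.    1.26  1.36]
```

Request:
send_rows(series=[{"wx": 0,"wy": 0.004,"wz": 0.04,"dx": -0.28,"dy": 0,"dz": -0.33,"fingers": 255},{"wx": 0,"wy": 0.005,"wz": 0.03,"dx": -0.28,"dy": 0,"dz": -0.34,"fingers": 255}])

```text
t: 20.72
tool_pos: [0.5085, 0.0682, 0.0834]
orientation: [3.103, 0.487, 0.014]
force: [-2.0, -1.1, 18.8]
opening: 0.0113
```

Request:
send_rows(series=[{"wx": 0,"wy": 0.006,"wz": -0.03,"dx": -0.3,"dy": 0,"dz": -0.35,"fingers": 255},{"wx": 0,"wy": 0.005,"wz": -0.03,"dx": -0.3,"dy": 0,"dz": -0.35,"fingers": 255}])

```text
t: 20.88
tool_pos: [0.5084, 0.0682, 0.0834]
orientation: [3.115, 0.396, 0.017]
force: [-0.9, -1.0, 17.6]
opening: 0.0114
```

```bash
python3 need.py .508 .0682 .0835 -76.2
```

```text
cm [-0.038  0.001  0.008] rot [ 0.      0.0106 -0.0118]
yaw -75.53 zaxis [ 0.0106  0.     -0.9999] pos [0.5084 0.0682 0.0834] F [-0.9 -1.  17.6] M [-0.2   0.48  0.17] op 0.0114 t 20.8833 q [ 0.03 -0.01  1.88 -0.    1.25  1.35]
```

Request:
send_rows(series=[{"wx": 0,"wy": 0.007,"wz": 0.04,"dx": -0.31,"dy": 0,"dz": -0.35,"fingers": 255},{"wx": 0,"wy": 0.006,"wz": 0.04,"dx": -0.31,"dy": 0,"dz": -0.36,"fingers": 255},{"wx": 0,"wy": 0.007,"wz": -0.04,"dx": -0.31,"dy": 0,"dz": -0.36,"fingers": 255}])

```text
t: 21.13
tool_pos: [0.5083, 0.0682, 0.0834]
orientation: [3.106, 0.461, 0.017]
force: [-1.1, -0.8, 16.9]
opening: 0.0114
```

Request:
send_rows(series=[{"wx": 0,"wy": 0.006,"wz": -0.04,"dx": -0.31,"dy": 0,"dz": -0.36,"fingers": 255},{"wx": 0,"wy": 0.006,"wz": -0.015,"dx": -0.31,"dy": 0,"dz": -0.34,"fingers": 255}])

```text
t: 21.3
tool_pos: [0.5082, 0.0681, 0.0834]
orientation: [3.118, 0.37, 0.019]
force: [-0.1, -1.3, 15.5]
opening: 0.0114
```

```bash
python3 need.py .508 .0682 .0835 -76.2
```

```text
cm [-0.024  0.006  0.007] rot [0.     0.0119 0.0045]
yaw -76.46 zaxis [ 0.0119 -0.     -0.9999] pos [0.5082 0.0681 0.0834] F [-0.1 -1.3 15.5] M [-0.17  0.29  0.14] op 0.0114 t 21.3 q [ 0.03 -0.01  1.89 -0.    1.25  1.37]
```

Request:
send_rows(series=[{"wx": 0,"wy": 0.01,"wz": 0,"dx": -0.22,"dy": 0,"dz": -0.24,"fingers": 255},{"wx": 0,"wy": 0.006,"wz": 0,"dx": -0.12,"dy": 0,"dz": -0.14,"fingers": 255}])

```text
t: 21.47
tool_pos: [0.5085, 0.0681, 0.0842]
orientation: [3.119, 0.369, 0.006]
force: [-0.6, -0.1, 3.0]
opening: 0.0113
```

Request:
send_rows(series=[{"wx": 0,"wy": 0.002,"wz": 0,"dx": -0.06,"dy": 0,"dz": -0.06,"fingers": 170},{"wx": 0,"wy": 0,"wz": 0,"dx": 0,"dy": 0,"dz": 0,"fingers": 130},{"wx": 0,"wy": 0,"wz": 0,"dx": 0,"dy": 0,"dz": 0,"fingers": 100},{"wx": 0,"wy": 0,"wz": 0,"dx": 0,"dy": 0,"dz": 0,"fingers": 100},{"wx": 0,"wy": 0,"wz": 0,"dx": 0,"dy": 0,"dz": 0,"fingers": 100}])

```text
t: 21.88
tool_pos: [0.5078, 0.0682, 0.0834]
orientation: [3.12, 0.369, 0.003]
force: [0.5, -0.7, -0.3]
opening: 0.0407
```

```bash
python3 need.py .508 .0682 .0835 -76.2
```

```text
cm [0.02  0.004 0.011] rot [-0.0001  0.0019  0.0056]
yaw -76.52 zaxis [ 0.0019  0.     -1.    ] pos [0.5078 0.0682 0.0834] F [ 0.5 -0.7 -0.3] M [-0.05  0.16  0.03] op 0.0407 t 21.8833 q [ 0.03  0.    1.88 -0.    1.26  1.37]
```

Raise, close, and probe the bar's top once more.

Request:
send_rows(series=[{"wx": 0,"wy": 0,"wz": 0,"dx": 0,"dy": 0,"dz": 0.6,"fingers": 100},{"wx": 0,"wy": 0,"wz": 0,"dx": 0,"dy": 0,"dz": 1.0,"fingers": 100},{"wx": 0,"wy": 0,"wz": 0,"dx": 0,"dy": 0,"dz": 1.0,"fingers": 100},{"wx": 0,"wy": 0,"wz": 0,"dx": 0,"dy": 0,"dz": 0.5,"fingers": 100},{"wx": 0,"wy": 0,"wz": 0,"dx": 0,"dy": 0,"dz": 0.2,"fingers": 255},{"wx": 0,"wy": 0,"wz": 0,"dx": 0,"dy": 0,"dz": 0,"fingers": 255},{"wx": 0,"wy": 0,"wz": 0,"dx": 0,"dy": 0,"dz": 0,"fingers": 255},{"wx": 0,"wy": 0,"wz": 0,"dx": 0,"dy": 0,"dz": 0,"fingers": 255},{"wx": 0,"wy": 0,"wz": 0,"dx": 0,"dy": 0,"dz": 0,"fingers": 255},{"wx": 0,"wy": 0,"wz": 0,"dx": 0,"dy": 0,"dz": 0,"fingers": 255},{"wx": 0,"wy": 0,"wz": 0,"dx": 0,"dy": 0,"dz": 0,"fingers": 255},{"wx": 0,"wy": 0,"wz": 0,"dx": 0,"dy": 0,"dz": 0,"fingers": 255}], newtons=20)

```text
t: 22.88
tool_pos: [0.5072, 0.0682, 0.1197]
orientation: [3.12, 0.369, 0.002]
force: [-0.1, 0.0, 0.3]
opening: 0.0077
```

```bash
python3 need.py .5082 .0685 .106 -76.2
```

```text
cm [ 0.104  0.034 -1.369] rot [-0.0001  0.0012  0.0056]
yaw -76.52 zaxis [ 1.2e-03  1.0e-04 -1.0e+00] pos [0.5072 0.0682 0.1197] F [-0.1  0.   0.3] M [ 0.01  0.16 -0.02] op 0.0077 t 22.8833 q [ 0.03 -0.04  1.85  0.    1.33  1.37]
```

Request:
send_rows(series=[{"wx": 0,"wy": 0,"wz": 0,"dx": 0.1,"dy": 0,"dz": -0.6,"fingers": 255},{"wx": 0,"wy": 0,"wz": 0,"dx": 0.05,"dy": 0,"dz": -0.4,"fingers": 255},{"wx": 0,"wy": 0,"wz": 0,"dx": 0.05,"dy": 0,"dz": -0.1,"fingers": 255},{"wx": 0,"wy": 0,"wz": 0,"dx": 0,"dy": 0,"dz": 0,"fingers": 255}])

```text
t: 23.22
tool_pos: [0.5088, 0.0681, 0.1066]
orientation: [-3.12, -0.369, 0.0]
force: [0.7, -0.3, 0.4]
opening: 0.0001
```

Request:
send_rows(series=[{"wx": 0,"wy": 0,"wz": 0,"dx": 0,"dy": 0,"dz": -0.05,"fingers": 255}])

```text
t: 23.3
tool_pos: [0.5086, 0.0681, 0.1058]
orientation: [-3.12, -0.369, 0.001]
force: [-0.5, -0.0, -0.4]
opening: 0.0003
```

Request:
send_rows(series=[{"wx": 0,"wy": 0,"wz": 0,"dx": 0,"dy": 0,"dz": -0.05,"fingers": 255}])

```text
t: 23.38
tool_pos: [0.5085, 0.0681, 0.1051]
orientation: [-3.12, -0.369, 0.002]
force: [0.1, -0.1, -0.2]
opening: 0.0005
```

Request:
send_rows(series=[{"wx": 0,"wy": 0,"wz": 0,"dx": 0,"dy": 0,"dz": -0.04,"fingers": 255}])

```text
t: 23.47
tool_pos: [0.5085, 0.0681, 0.1046]
orientation: [-3.12, -0.369, 0.002]
force: [-0.0, 0.9, -0.4]
opening: 0.0006
```

Request:
send_rows(series=[{"wx": 0,"wy": 0,"wz": 0,"dx": 0,"dy": 0,"dz": -0.04,"fingers": 255}])

```text
t: 23.55
tool_pos: [0.5086, 0.0681, 0.1044]
orientation: [-3.12, -0.369, 0.001]
force: [-0.7, 0.1, 2.8]
opening: 0.0007
```

Request:
send_rows(series=[{"wx": 0,"wy": 0,"wz": 0,"dx": 0,"dy": 0,"dz": -0.04,"fingers": 255}])

```text
t: 23.63
tool_pos: [0.5089, 0.0682, 0.1044]
orientation: [-3.12, -0.369, 0.001]
force: [-1.4, -0.2, 2.8]
opening: 0.0005
```

Request:
send_rows(series=[{"wx": 0,"wy": 0,"wz": 0,"dx": 0,"dy": 0,"dz": -0.04,"fingers": 255}])

```text
t: 23.72
tool_pos: [0.509, 0.0681, 0.1044]
orientation: [-3.12, -0.369, 0.0]
force: [-1.3, -0.3, 3.9]
opening: 0.0009
```

Request:
send_rows(series=[{"wx": 0,"wy": 0,"wz": 0,"dx": 0,"dy": 0,"dz": 0.5,"fingers": 255},{"wx": 0,"wy": 0,"wz": 0,"dx": 0,"dy": 0,"dz": 1.5,"fingers": 255},{"wx": 0,"wy": 0,"wz": 0,"dx": 0,"dy": 0,"dz": 2,"fingers": 255},{"wx": 0,"wy": 0,"wz": 0,"dx": 0,"dy": 0,"dz": 2,"fingers": 255},{"wx": 0,"wy": 0,"wz": 0,"dx": 0,"dy": 0,"dz": 2,"fingers": 255},{"wx": 0,"wy": 0,"wz": 0,"dx": 0,"dy": 0,"dz": 1,"fingers": 255},{"wx": 0,"wy": 0,"wz": 0,"dx": 0,"dy": 0,"dz": 0,"fingers": 255},{"wx": 0,"wy": 0,"wz": 0,"dx": 0,"dy": 0,"dz": 0,"fingers": 255}])

```text
t: 24.38
tool_pos: [0.5073, 0.0681, 0.1979]
orientation: [-3.12, -0.369, 0.003]
force: [0.4, 0.0, 0.1]
opening: 0.0007
```

```bash
python3 -c "
from h import *
for n in('scene','top'): cv2.imwrite(f'pics/{n}8.png',robot.read_camera(n)[:,:,::-1])
a=[cv2.resize(cv2.imread(f'pics/{n}8.png')[185:260,185:250],None,fx=6,fy=6,interpolation=cv2.INTER_CUBIC) for n in('scene','top')]
cv2.imwrite('pics/g9.png',np.hstack(a))
for n in('scene','top'):
  d=cv2.absdiff(cv2.imread(f'pics/{n}0.png'),cv2.imread(f'pics/{n}8.png')).max(2)
  print([ (k,int((d[s]>50).sum())) for k,s in dict(beaker=np.s_[280:340,415:455],screwdriver=np.s_[225:275,318:405]).items()])
print(robot.read_state()['t'])"
```

```text
[('beaker', 0), ('screwdriver', 10)]
[('beaker', 0), ('screwdriver', 73)]
24.4833
```

View pics/g9.png

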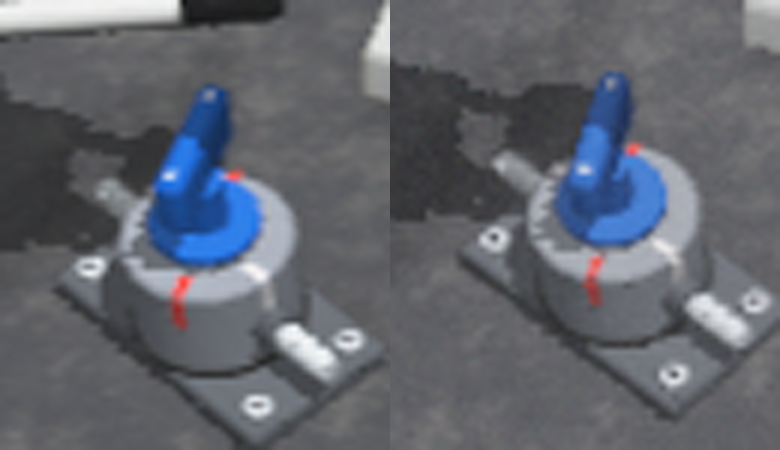

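```bash
python3 -c "
from plant import robot
print(robot.close_job())"
```

```text
the job is handed in; nothing more can be done
None
```

The plug is in the valve with its bar over the red marks, and it stays there by itself. The job was handed in at about 24.5 s of the 48 s.

**What I did:** I took the plug from the stand and put it into the seat with the bar at about 74°, in line with the white marks. Then I turned it 60° clockwise while pressing it down. After letting go I measured the flange height and found little margin. So I gripped the bar again and turned it back and forth by about 3–5° under pressure to sink it a little deeper, which ended with the bar back on the red marks.

**Last checks:**
- **Bar angle:** Before the second grip I measured 13.6–14.0° in the images, against about 14° for the red marks. At the last release the gripper yaw corresponds to about 13.5°. The final pictures show the bar over the marks.
- **Flange height:** The fingertips touched the top of the bar at z of about 104.5 mm, which puts the flange about 4.5 mm above the rim (limit 5 mm). The first such check gave about 4.7 mm.
- **Other objects:** The beaker shows no change in the pictures. In the screwdriver's area a few pixels changed, and I take these to be the edge of the stand's top. I did not measure the vial on its own.

**What disagreed or fell short:**
- A rough estimate from the cameras after the first release put the flange nearer 5.5–6 mm. I trusted the touch measurement over the cameras, which differ from each other by 4–5 mm.
- The downward push was uneven, mostly 10–18 N. It read 20.0 N once during the turn, right at the limit.

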